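# Reset the aquarium LED controller with the scraper's pin end

## Task

Reset the LED controller: take the scraper that drains blade-down in the blue cup, lay it down flat and let go, and take it again the other way round, so that you can push the round pin at the end of its handle down the recess in the controller. With the pin, hold the orange button fully in for a good second without forcing it, then draw back so that it springs out, and lay the scraper flat on the grey drip mat with the middle of its handle well on the mat. Do not drop the scraper, and leave the jar, the bottle and the brush where they stand.

Things in the scene. Friction and masses are not known exactly. Their poses are not given: they have to be found in the camera images.
- scraper_mid (a point): Centre of the loose aluminium scraper, 195 mm long, 70 to 120 g, balancing 24 mm from here towards the blade. x runs along it to the pin, y across its width, z through its thickness. Handle bar 16 mm wide (y), 14 mm thick (z), from x = -57.5 to +57.5 mm; then a round 8 mm pin with a rounded tip at +97.5 mm; at the other end a flat blade 45 mm wide, 3 mm thick, its edge at x = -97.5 mm.
- scraper: Scraper; origin and axes as scraper_mid. At the start it stands in the cup, blade edge on the cup floor against one side, handle leaning about 27 degrees from upright on the opposite rim, pin up. The rim touches the handle about 12 mm from the centre towards the pin; beyond that it stands clear. Its y is level in the cup and when lying flat; flat, its centre is 7 mm above the surface.
- recess_mouth (a point): Centre of the recess mouth on the LED controller, on a dark 42 mm square boss, about 123 mm above the shelf. z = outward normal, towards the robot's side and 50 degrees above level; x points up the slope, y is level. The recess is a straight round hole 16 mm wide, square to the face; the orange button (14 mm wide) lies 8 mm below the mouth when out, 13 mm when fully in.
- reset_button (a joint): Travel of the orange button into the controller in m: 0 out, 0.005 fully in (hard stop). A spring drives it out: about 2 N starts it, 6 N brings it to the stop.
- controller: LED controller: light grey sealed housing 112 mm tall (along the slope), 84 mm wide, 32 mm thick, with the dark boss on its front and a green light; on a black steel bracket (base 130 x 130 mm), about 145 mm high overall. Origin: centre of the housing's back, 85 mm above the shelf; axes as recess_mouth. Fixed.
- mat: Fixed grey ribbed rubber drip mat, 220 mm (x) x 170 mm (y) x 4 mm thick. Origin: centre of its underside, z up.
- cup: Blue plastic cup, 100 mm tall, 80 mm wide at the rim, 3 mm wall, fixed in a black steel holder (base 96 x 96 mm). Origin: on the shelf under its centre; rim 104 mm and cup floor 8 mm above the shelf. At the start the scraper leans over the rim on the +x side of this frame.
- food_jar: Loose amber glass jar with a green cap, 68 mm wide, 105 mm tall. Origin: centre of its underside. Bystander.
- dosing_bottle: Loose blue bottle with a white cap, 60 mm wide, 165 mm tall. Origin: centre of its underside. Bystander.
- brush: Loose cleaning brush lying on the shelf, off to the left. Bystander.
Not all that is in view belongs to the job. What is shaped like the part that bears recess_mouth but turquoise or yellow is not meant.

How it is judged:
By the outcome, as a careful person would: the job done as asked, in the order asked, and still so for the second after the job is handed in, with the robot touching nothing.
It also fails if it takes over 61 s, if anything falls off the work surface, if the arm or the gripper's body presses on something with over 40 N, if the wrist force passes 120 N, or if a joint passes its speed limit or range.

## Robot

A 7-joint arm with a two-finger parallel gripper is mounted at the origin on the work surface. World frame = base frame: x ahead of the robot, y to its left, z up, the work surface at z = 0. Lengths are in m, angles in rad, forces in N, time in s.
With the tool pointing down it reaches from about 0.4 to 0.85 m from the base axis. Payload 10.4 kg.
Tool frame: the origin (TCP) lies midway between the tips of the shut fingers; the grasp point (between the pads) lies 19 mm behind it; z points along the fingers, y is the direction in which the jaws open and shut (so a half turn about z gives the same grasp; the last joint's range is limited). The gripper opens to 85 mm and grips with 20 to 120 N. Pads are 22 mm wide; open, the fingers measure 114 mm over their backs; the gripper's body (76 mm by 85 mm) begins 54 mm behind the grasp point. The pads swing forward as they close: fully open they stand 13 mm farther back than shut.
Start: joints at [-1.297, 0.332, -0.065, 1.46, 0.022, 1.35, -0.088], TCP at [0.183, 0.598, 0.231] pointing down, gripper open.
Joint ranges: [-2.6, 2.6], [-0.5, 2.12], [-1.47, 1.34], [0.16, 2.42], [-1.27, 4.41], [0.06, 2.06], [-2.6, 2.6]. Speed limits (rad/s): [2.22, 2.22, 2.79, 2.79, 3.14, 3.14, 3.14].

## Interface

Orientations are given as a unit quaternion [x, y, z, w].
In Python, from workcell import manip, camera, camera_info, workorder, nets gives the robot as it stands.
- The arm moves only by the tool apply_moves, never from a script. Its argument "commands" is a list of rows, each a list of 5 numbers: the shift along the tool's x, y, z in m, then the turn about the tool's z in degrees, then the gripper command: -1 is fully open, 1 is shut, values between are in proportion. A call has 1 to 5 rows; each row shifts and turns the pose as measured when the row begins, along the tool's axes as they then stand; what a row does not reach is not made up. A row lasts 1/12 s, in which the tool goes at most 41.7 mm and 7.16 degrees, less where a joint would pass 70% of its speed; a pose out of reach is approached as far as the arm can. A call is refused whole if a number of a shift passes 0.0417 or a number of a turn 7.16, either way. A call with a gripper value outside its range is refused whole. The fingers move at their own pace and stop on an object; "squeeze" is the grip in N (left out, the last holds). Time passes only in rows, so rows that do not move let the fingers close. It gives the time, the measured TCP pose, the force and the opening at its end, in the units of the state.
- manip.get_obs(): the state, without advancing time (a new reading comes with each control period).
- camera(name): name is "side" or "top"; returns (picture, depth): 480x640x3 uint8, red, green, blue; 480x640 float32, m along the optical axis (not along the pixel's ray), 0 where there is no reading.
- camera_info(name): a dict with "camera_matrix" (3x3 intrinsics, pixels), "xyz" and "rotation" of the camera in the world. Camera axes: x right, y down, z forward; pixel columns grow to the right and rows downward; lengths in m; the calibration is good to about 2 mm. A picture is of the moment at which its call begins. camera_info takes no time and is no camera call.
- workorder.hand_in(): hands the job in, once; it reports no verdict.
Trained networks look in the newest picture that a camera, given by its name, has taken for a name from the list of things; names that differ only in an ending like _2 or _b are one class to them, and where a whole thing is asked for, a point or a joint stands for the part that bears it (a point fixed in the world has none). Each returns a list of dicts, best first, with "conf" (0 to 1); they miss things now and then, are a little off and sometimes report something else, mostly with a low value. They report only what shows in the picture. A call takes as long as a camera call. They do not tell look-alikes from the thing itself.
- nets.look_for(camera, thing): "rect" ([left, top, width, height] in pixels, round what is visible of it).
- nets.place_of(camera, thing): "xy" ([column, row] in pixels: a listed point, or the origin of a listed thing).
The state is a dict: "clock": time; "joint_pos": joint angles; "joint_velocities": joint speeds; "tau": joint torques, N m; "position": TCP position; "ee_rot": TCP orientation; "ft_force": force on the tool from outside, world axes, zero at the start; "torque": the same for the moment, N m; "grip_width": opening from 0.0 (shut) to 1.0 (fully open).
Only numpy, scipy, OpenCV 4.12 (cv2) and the standard library are available. Lean on these libraries where they do the work, as an engineer would, in place of code of your own. Each camera call takes 0.05 s, during which the arm holds its last target. There are 200 camera calls.

## Working session

There is one attempt and no reset: what is moved stays moved. The work goes in short steps, Python scripts to look and compute and a tool call to move; the robot and the scene stay as the last step left them, time stands still between calls to the robot, and variables do not carry over. Pictures are saved under pics/ and viewed, about 8 in all and at most 12, crops included, and the job is handed in when it is done.

Besides the shell and the picture viewer there is one more tool, called after "Emit:" by a JSON object that holds its "fn" and its "kwargs", one argument or row to a line. apply_moves: Moves the arm, as the interface text tells. Its arguments: {"type":"object","properties":{"commands":{"type":"array","items":{"type":"array","items":{"type":"number"}}},"squeeze":{"type":"number"}},"required":["commands"]}

```bash
mkdir -p pics; ls
cat > h.py <<'E'
import numpy as np,cv2
from workcell import manip,camera,camera_info,workorder,nets
from scipy.spatial.transform import Rotation as R
def ray(n,p):
    i=camera_info(n);M=np.array(i["rotation"],float)
    if M.shape!=(3,3): M=R.from_quat(M).as_matrix()
    d=np.linalg.inv(np.array(i["camera_matrix"]))@[p[0],p[1],1]
    return np.array(i["xyz"]),M@d
def w(n,p,z): o,d=ray(n,p); return o+d*z
def onz(n,p,h): o,d=ray(n,p); return o+d*(h-o[2])/d[2]
def cloud(n,D):
    i=camera_info(n);v,u=np.mgrid[:480,:640]
    M=np.array(i["rotation"],float)
    K=np.linalg.inv(np.array(i["camera_matrix"]))
    d=np.stack([u,v,np.ones_like(u)],-1)@K.T@M.T
    return np.array(i["xyz"])+d*D[...,None]
def shot(n,name):
    im,D=camera(n);cv2.imwrite(f"pics/{name}.png",im[...,::-1]);np.savez(f"/tmp/{name}.npz",im=im,D=D);return im,D
E
python3 - <<'E'
from h import *
np.set_printoptions(precision=4,suppress=True)
print(camera_info("side"),camera_info("top"));print(manip.get_obs())
for n in("side","top"):
    im,D=shot(n,n+"0")
    for t in("scraper","scraper_mid","recess_mouth","controller","mat","cup"):
        for r in nets.place_of(n,t)[:4]:
            p=r["xy"];z=D[int(min(479,max(0,p[1]))),int(min(639,max(0,p[0])))]
            print(n,t,np.round(p,1),round(r["conf"],2),w(n,p,z))
a=cv2.imread("pics/side0.png");b=cv2.imread("pics/top0.png")
E
```

```text
pics
{'camera_matrix': array([[551.462 ,   0.    , 316.7134],
       [  0.    , 551.462 , 246.533 ],
       [  0.    ,   0.    ,   1.    ]]), 'xyz': array([0.2224, 0.9224, 1.087 ]), 'rotation': array([-0.164 ,  0.908 , -0.38  ,  0.0654])} {'camera_matrix': array([[469.1336,   0.    , 322.9642],
       [  0.    , 469.1336, 242.5114],
       [  0.    ,   0.    ,   1.    ]]), 'xyz': array([ 0.3436, -0.0031,  1.358 ]), 'rotation': array([ 0.7073, -0.7026,  0.055 , -0.0551])}
{'clock': 0.0, 'joint_pos': array([-1.2966,  0.3329, -0.0647,  1.461 ,  0.0216,  1.3499, -0.0885]), 'joint_velocities': array([-0.0008, -0.    ,  0.0024, -0.0011,  0.0006,  0.    ,  0.0014]), 'tau': array([ -0.0006, -62.5454,   0.0488, -39.1602,   0.0161,   0.0101,
        -0.    ]), 'position': array([0.1827, 0.5973, 0.2305]), 'ee_rot': array([ 0.1478,  0.989 , -0.0007, -0.0001]), 'ft_force': array([-0.568 , -0.6376,  0.4018]), 'torque': array([ 0.0162, -0.0172,  0.04  ]), 'grip_width': 1.0043099507196191}
side scraper [307.9 339.3] 0.62 [0.4797 0.2661 0.1103]
side scraper_mid [306.8 339.8] 0.63 [0.4806 0.2703 0.113
[... 569 characters left out ...]
2504 0.0937]
top scraper_mid [226.7 260.2] 0.81 [0.4881 0.2518 0.1265]
top scraper_mid [352.7 192.5] 0.54 [ 0.6773 -0.0823  0.1161]
top recess_mouth [495.7 281.5] 0.9 [ 0.4375 -0.4601  0.1153]
top recess_mouth [351.3 191.9] 0.85 [ 0.68   -0.0787  0.1122]
top recess_mouth [388.4 317. ] 0.69 [ 0.3427 -0.1753  0.1105]
top controller [485.3 273.7] 0.8 [ 0.457  -0.4297  0.1262]
top controller [391.  306.1] 0.7 [ 0.3708 -0.1803  0.1266]
top controller [353.3 186.7] 0.59 [ 0.6896 -0.083   0.1302]
top mat [472.1 211.1] 0.72 [ 0.6315 -0.4111  0.0989]
top mat [317.2 260.8] 0.58 [0.5024 0.0143 0.0046]
top cup [226.8 274.7] 0.77 [0.4556 0.264  0.0589]
top cup [355.4 185.6] 0.32 [ 0.6916 -0.0885  0.134 ]
```

View pics/side0.png

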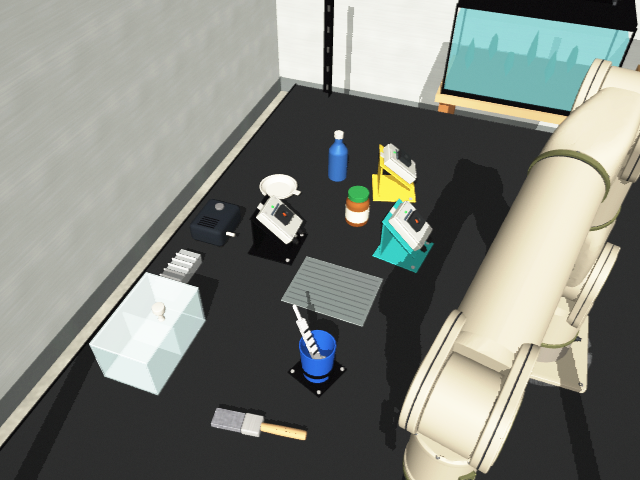

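View pics/top0.png

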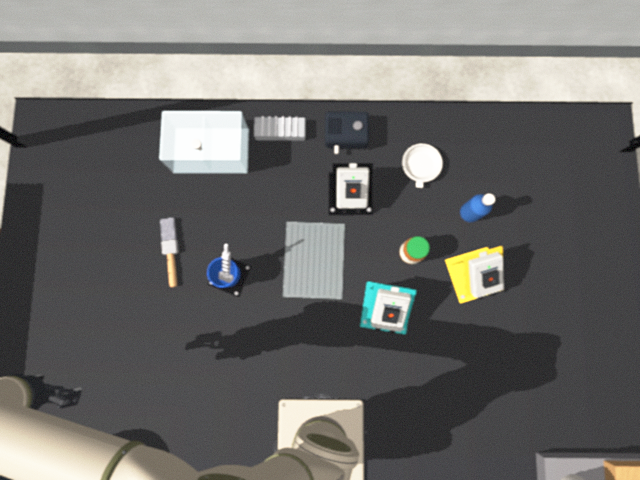

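```bash
sed -i 's/    M=np.array(i\["rotation"\],float)\n    K/XX/' h.py
python3 - <<'E'
s=open('h.py').read()
s=s.replace('M=np.array(i["rotation"],float)\n    K=','M=R.from_quat(i["rotation"]).as_matrix()\n    K=')
open('h.py','w').write(s)
E
cat > m.py <<'E'
from h import *
np.set_printoptions(precision=4,suppress=True)
pts={}
for n in("side","top"):
    f=np.load(f"/tmp/{n}0.npz");P=cloud(n,f["D"]);im=f["im"].astype(int);ok=f["D"]>0
    sat=im.max(-1)-im.min(-1)
    def sel(c,r,z0,z1,extra): return ok&(np.hypot(P[...,0]-c[0],P[...,1]-c[1])<r)&(P[...,2]>z0)&(P[...,2]<z1)&extra
    blue=(im[...,2]-im[...,0]>60)
    m=sel((.455,.275),.08,.097,.112,blue);Q=P[m]
    c,r=cv2.minEnclosingCircle(Q[:,:2].astype(np.float32)); print(n,"rim",len(Q),c,r,Q[:,2].mean())
    m=sel((.48,.26),.1,.115,.25,~blue);Q=P[m];c=Q.mean(0);d=np.linalg.svd(Q-c)[2][0];d*=np.sign(d[2])
    print("scr",len(Q),c,d,"tilt",np.degrees(np.arccos(d[2])),"az",np.degrees(np.arctan2(d[1],d[0])),"top",Q[Q[:,2].argmax()],Q[Q[:,2].argmin()])
    m=sel((.68,-.075),.08,.09,.2,(im.min(-1)>120)&(sat<40));Q=P[m];
    # robust plane
    best=None;rng=np.random.default_rng(0)
    for _ in range(400):
        a=Q[rng.choice(len(Q),3,False)];nn=np.cross(a[1]-a[0],a[2]-a[0]);nn/=np.linalg.norm(nn)+1e-9
        k=abs((Q-a[0])@nn)<.002
        if best is None or k.sum()>best.sum(): best=k
    Q=Q[best];c=Q.mean(0);v=np.linalg.svd(Q-c)[2][2];v*=np.sign(v[2])
    print("face",len(Q),c,v,"el",np.degrees(np.arcsin(v[2])),"az",np.degrees(np.arctan2(v[1],v[0])))
    o=sel((.68,-.075),.04,.09,.2,(im[...,0]>150)&(im[...,1]<120)&(im[...,2]<100));print("orange",o.sum(),P[o].mean(0),np.argwhere(o).mean(0))
    dk=sel((.68,-.075),.05,.09,.2,(im.max(-1)<80));print("dark boss",dk.sum(),P[dk].mean(0),((P[dk]-c)@v).max())
    g=sel((.51,.02),.2,-.01,.012,(im.min(-1)>70));Q=P[g][:,:2].astype(np.float32);print("mat",cv2.minAreaRect(Q))
a=cv2.imread("pics/top0.png");b=cv2.imread("pics/side0.png")
t=[cv2.resize(x,(400,300),interpolation=cv2.INTER_CUBIC) for x in(a[150:225,302:402],a[225:300,180:280],b[180:255,230:330],b[300:400,250:383])]
cv2.imwrite("pics/crop1.png",np.vstack([np.hstack(t[:2]),np.hstack(t[2:])]))
E
python3 m.py
```

```text
side rim 251 (0.45968884229660034, 0.26911354064941406) 0.042062461376190186 0.10337561214029002
scr 228 [0.4992 0.2546 0.1443] [ 0.455  -0.2019  0.8673] tilt 29.85197090304081 az -23.925562945424037 top [0.519  0.2439 0.1872] [0.4902 0.2621 0.1155]
face 277 [ 0.6952 -0.072   0.1201] [-0.6199  0.0063  0.7847] el 51.69158218384731 az 179.41980634418462
orange 7 [ 0.6821 -0.0844  0.1181] [214. 284.]
dark boss 212 [ 0.6808 -0.0767  0.1228] 0.01989301607048939
mat ((0.4867876172065735, 0.025215759873390198), (0.2964984178543091, 0.2560981512069702), 19.6759090423584)
top rim 118 (0.45990270376205444, 0.26952728629112244) 0.039869457483291626 0.10288057080196325
scr 110 [0.5013 0.2515 0.1467] [ 0.4641 -0.1674  0.8698] tilt 29.561792640986848 az -19.831562726736994 top [0.5172 0.2427 0.186 ] [0.4845 0.2583 0.1161]
face 343 [ 0.6991 -0.079   0.1212] [-0.6486 -0.0036  0.7611] el 49.559608732680005 az -179.6818386121343
orange 18 [ 0.6832 -0.0831  0.1167] [190.3333 353.    ]
dark boss 125 [ 0.6823 -0.0823  0.1252] 0.019782775019734935
mat ((0.5329165458679199, 0.022912949323654175), (0.3533797562122345, 0.3990573287010193), 8.294897079467773)
```

View pics/crop1.png

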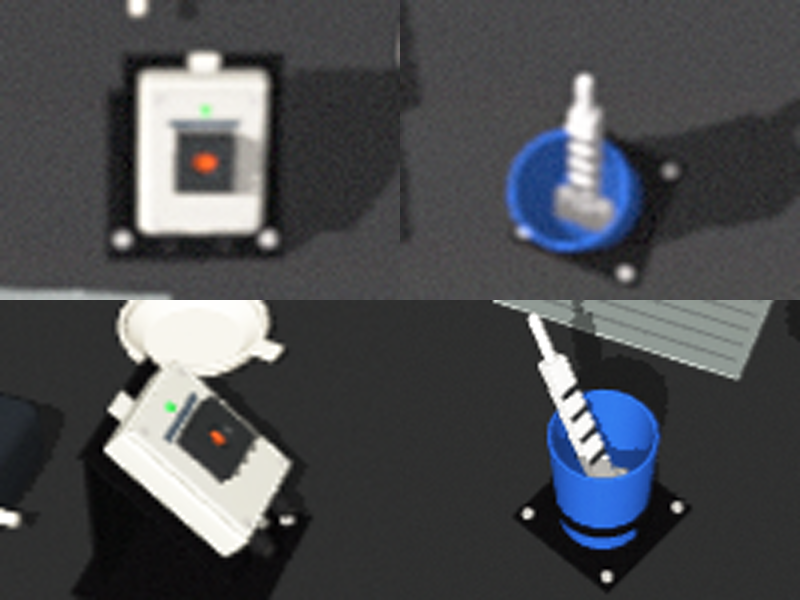

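Emit:
{"fn": "apply_moves", "kwargs": {
  "commands": [
    [-0.034, -0.02, 0, 0, -1],
    [-0.034, -0.02, 0, 0, -1],
    [-0.034, -0.02, 0, 0, -1],
    [-0.034, -0.02, 0, 0, -1],
    [-0.034, -0.02, 0, 0, -1]
  ],
  "squeeze": 40
}}

```text
clock: 1.12
position: [0.3114, 0.4545, 0.2295]
ee_rot: [0.139, 0.99, 0.001, -0.002]
ft_force: [1.5, 1.4, -0.4]
grip_width: 1.0
```

Emit:
{"fn": "apply_moves", "kwargs": {
  "commands": [
    [-0.034, -0.02, 0, 0, -1],
    [-0.034, -0.02, 0, 0, -1],
    [-0.034, -0.02, 0, 0, -1],
    [-0.034, -0.02, 0, 0, -1],
    [0, 0, 0, 5, -1]
  ]
}}

```text
clock: 1.53
position: [0.4301, 0.3263, 0.2302]
ee_rot: [0.185, 0.983, 0.001, -0.001]
ft_force: [-0.5, -0.4, -0.1]
grip_width: 1.004
```

```bash
cat > t.py <<'E'
import sys
from h import *
np.set_printoptions(precision=4,suppress=True)
def tgt(*a):
    o=manip.get_obs();M=R.from_quat(o["ee_rot"]).as_matrix()
    az=np.degrees(np.arctan2(M[1,0],M[0,0]));print("t",o["clock"],o["position"],"az",az,"F",o["ft_force"],"g",o["grip_width"],"q7",o["joint_pos"][6])
    if a:
        d=M.T@(np.array(a[:3])-o["position"]);print("shift",d,"n",np.linalg.norm(d)/.0417)
        if len(a)>3: print("turn",-((a[3]-az+180)%360-180))
if __name__=="__main__": tgt(*map(float,sys.argv[1:]))
E
true
```

```text
(no output)
```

Emit:
{"fn": "apply_moves", "kwargs": {
  "commands": [
    [-0.032, -0.0147, 0, 0, -1],
    [-0.032, -0.0147, 0, 0, -1],
    [-0.032, -0.0147, 0, 0, -1],
    [0, 0, 0, 0, -1]
  ]
}}

```text
clock: 1.87
position: [0.5047, 0.2472, 0.2308]
ee_rot: [0.19, 0.982, 0.002, 0.0]
ft_force: [0.6, -0.9, 0.7]
grip_width: 1.003
```

```bash
python3 t.py .503 .2505 .135 158
python3 - <<'E'
from h import *
for n in("side","top"): shot(n,n+"1")
a=cv2.imread("pics/top1.png");b=cv2.imread("pics/side1.png")
cv2.imwrite("pics/crop2.png",np.hstack([cv2.resize(b[240:400,240:400],(400,400)),cv2.resize(a[200:300,180:280],(400,400))]))
E
```

```text
t 1.8667 [0.5047 0.2472 0.2308] az 158.1105675158783 F [ 0.5727 -0.8501  0.7444] g 1.0027124832972067 q7 0.6946167500654086
shift [0.0028 0.002  0.0958] n 2.297961591941079
turn 0.11056751587830149
```

View pics/crop2.png

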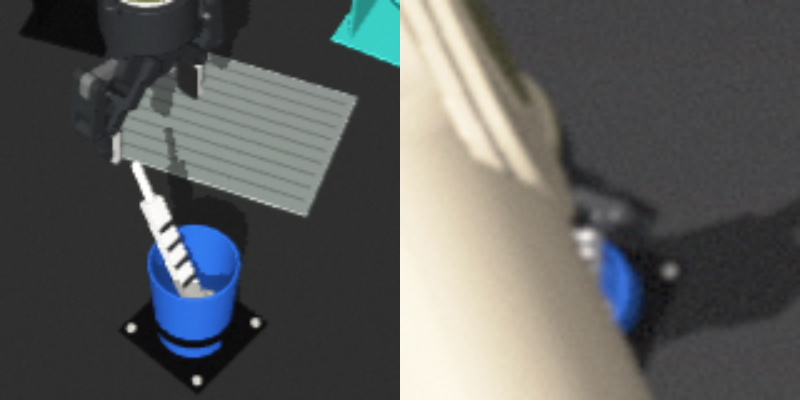

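Emit:
{"fn": "apply_moves", "kwargs": {
  "commands": [
    [0.0015, 0.001, 0.035, 0, -1],
    [0.001, 0.001, 0.035, 0, -1],
    [0, 0, 0.02, 0, -1],
    [0, 0, 0, 0, -1]
  ]
}}

```text
clock: 2.3
position: [0.4977, 0.2618, 0.1399]
ee_rot: [0.184, 0.983, 0.006, 0.0]
ft_force: [-0.7, -0.7, 0.2]
grip_width: 0.998
```

```bash
python3 t.py .503 .2505 .135 158
python3 - <<'E'
from h import *
np.set_printoptions(precision=4,suppress=True)
im,D=shot("side","side2");P=cloud("side",D);im=im.astype(int)
m=(D>0)&(np.hypot(P[...,0]-.5,P[...,1]-.25)<.04)&(P[...,2]>.108)&(P[...,2]<.135)&(im[...,2]-im[...,0]<60)&(im.min(-1)>120)
Q=P[m];print(len(Q),Q.mean(0))
b=cv2.imread("pics/side2.png")
cv2.imwrite("pics/crop3.png",cv2.resize(b[260:380,250:370],(480,480)))
E
```

```text
t 2.3 [0.4977 0.2618 0.1399] az 158.756455216211 F [-0.7067 -0.6519  0.153 ] g 0.9975780842517862 q7 0.696675001029895
shift [-0.0091 -0.0087  0.0048] n 0.32255637159933026
turn 0.756455216211009
94 [0.4887 0.2598 0.1223]
```

View pics/crop3.png

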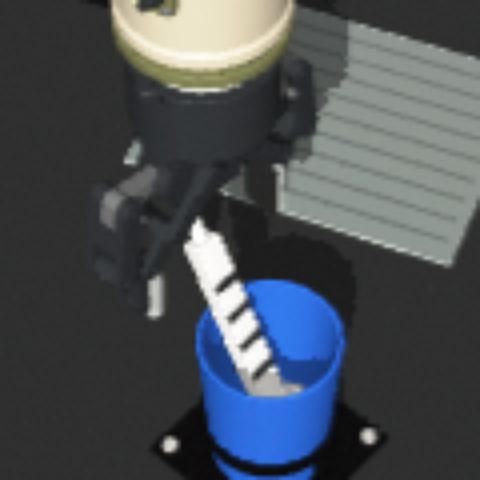

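Emit:
{"fn": "apply_moves", "kwargs": {
  "commands": [
    [-0.009, -0.0087, 0.004, 0.7, -1],
    [0, 0, 0, 0, -1]
  ]
}}

```text
clock: 2.52
position: [0.5037, 0.2523, 0.1396]
ee_rot: [0.189, 0.982, 0.007, 0.001]
ft_force: [0.6, -2.0, -0.7]
grip_width: 1.0
```

```bash
python3 t.py .503 .2505 .135 158
```

```text
t 2.5167 [0.5037 0.2523 0.1396] az 158.19687012978235 F [ 0.591  -2.0144 -0.7172] g 1.0003714744508254 q7 0.7101276075050578
shift [-0.0001 -0.002   0.0046] n 0.12029399766096918
turn 0.1968701297823543
```

Emit:
{"fn": "apply_moves", "kwargs": {
  "commands": [
    [0, -0.002, 0.0055, 0, -1],
    [0, 0, 0, 0, 0.4],
    [0, 0, 0, 0, 1],
    [0, 0, 0, 0, 1],
    [0, 0, 0, 0, 1]
  ]
}}

```text
clock: 2.93
position: [0.5052, 0.2512, 0.1383]
ee_rot: [0.19, 0.982, 0.01, 0.003]
ft_force: [-0.2, -0.1, -0.1]
grip_width: 0.457
```

Emit:
{"fn": "apply_moves", "kwargs": {
  "commands": [
    [0, 0, 0, 0, 1],
    [0, 0, 0, 0, 1],
    [0, 0, 0, 0, 1],
    [0, 0, 0, 0, 1]
  ]
}}

```text
clock: 3.27
position: [0.5053, 0.2515, 0.139]
ee_rot: [0.189, 0.982, 0.01, 0.004]
ft_force: [0.4, 0.1, -0.3]
grip_width: 0.17
```

```bash
python3 t.py .503 .2505 .265 158
```

```text
t 3.2667 [0.5053 0.2515 0.139 ] az 158.14944068570875 F [ 0.3643  0.0723 -0.3489] g 0.16952234376993952 q7 0.7129841397744469
shift [ 0.0014  0.0009 -0.126 ] n 3.022629018512084
turn 0.14944068570875402
```

Emit:
{"fn": "apply_moves", "kwargs": {
  "commands": [
    [0, 0, 0, 0, 0.3],
    [0, 0, 0.006, 0, 0.3],
    [0, 0, 0.005, 0, 0.3],
    [0, 0, 0, 0, 1],
    [0, 0, 0, 0, 1]
  ]
}}

```text
clock: 3.68
position: [0.5055, 0.2516, 0.1267]
ee_rot: [0.189, 0.982, 0.01, 0.004]
ft_force: [0.2, -2.2, 8.1]
grip_width: 0.175
```

Emit:
{"fn": "apply_moves", "kwargs": {
  "commands": [
    [0, 0, 0, 0, 1],
    [0, 0, 0, 0, 1],
    [0, 0, 0, 0, 1]
  ]
}}

```text
clock: 3.93
position: [0.5053, 0.2513, 0.1269]
ee_rot: [0.189, 0.982, 0.01, 0.003]
ft_force: [-0.1, -0.7, 1.8]
grip_width: 0.178
```

```bash
python3 t.py .503 .2505 .265 158
python3 - <<'E'
from h import *
shot("side","side3")
b=cv2.imread("pics/side3.png")
cv2.imwrite("pics/crop4.png",cv2.resize(b[260:380,250:370],(600,600),interpolation=cv2.INTER_CUBIC))
E
```

```text
t 3.9333 [0.5053 0.2513 0.1269] az 158.18081213578506 F [-0.0913 -0.7421  1.8096] g 0.17755634736049208 q7 0.71633057041646
shift [ 0.0014  0.0012 -0.1382] n 3.3133888566935163
turn 0.18081213578506095
```

View pics/crop4.png

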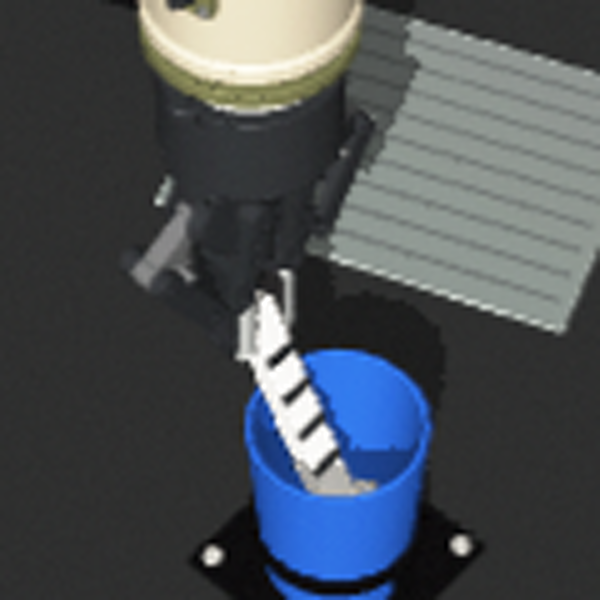

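Emit:
{"fn": "apply_moves", "kwargs": {
  "commands": [
    [0, 0, -0.02, 0, 1],
    [-0.002, 0, -0.035, 0, 1],
    [-0.002, 0, -0.035, 0, 1],
    [-0.001, 0, -0.035, 0, 1],
    [0, 0, -0.025, 0, 1]
  ]
}}

```text
clock: 4.4
position: [0.5049, 0.2453, 0.2744]
ee_rot: [0.189, 0.982, 0.005, -0.002]
ft_force: [0.3, 0.6, -1.1]
grip_width: 0.177
```

```bash
python3 t.py .482 .02 .27 180
python3 - <<'E'
from h import *
shot("side","side4")
b=cv2.imread("pics/side4.png")
cv2.imwrite("pics/crop5.png",cv2.resize(b[200:360,220:380],(600,600),interpolation=cv2.INTER_CUBIC))
E
```

```text
t 4.4 [0.5049 0.2453 0.2744] az 158.16951865217968 F [ 0.3063  0.5756 -1.1183] g 0.17681899449224328 q7 0.6987861392129728
shift [-0.0626 -0.2177  0.002 ] n 5.432875491248181
turn -21.830481347820324
```

View pics/crop5.png

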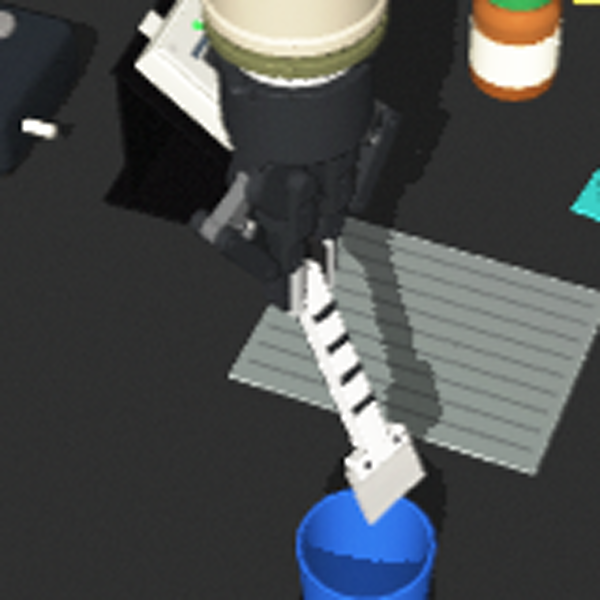

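Emit:
{"fn": "apply_moves", "kwargs": {
  "commands": [
    [-0.0105, -0.0363, 0, 0, 1],
    [-0.0105, -0.0363, 0, 0, 1],
    [-0.0105, -0.0363, 0, 0, 1],
    [-0.0105, -0.0363, 0, 0, 1],
    [-0.0105, -0.0363, 0, 0, 1]
  ]
}}

```text
clock: 4.87
position: [0.4882, 0.0628, 0.2768]
ee_rot: [0.182, 0.983, 0.011, 0.003]
ft_force: [1.6, -0.1, -0.5]
grip_width: 0.173
```

Emit:
{"fn": "apply_moves", "kwargs": {
  "commands": [
    [-0.01, -0.03, 0, -5.5, 1],
    [0, 0, 0.02, -5.5, 1],
    [0, 0, 0.025, -5.5, 1],
    [0, 0, 0.02, -5.5, 1],
    [0, 0, 0, 0, 1]
  ]
}}

```text
clock: 5.28
position: [0.4872, 0.0198, 0.2096]
ee_rot: [-0.01, 1.0, 0.011, 0.008]
ft_force: [-1.2, -0.3, -1.7]
grip_width: 0.174
```

```bash
python3 t.py .482 .02 .15 180
```

```text
t 5.2833 [0.4872 0.0198 0.2096] az -178.90177558183106 F [-1.1648 -0.2927 -1.6525] g 0.17355014057144144 q7 1.487348899595796
shift [ 0.0062 -0.001   0.0595] n 1.4356824179190566
turn 1.0982244181689111
```

Emit:
{"fn": "apply_moves", "kwargs": {
  "commands": [
    [0.003, -0.0005, 0.03, 1, 1],
    [0.003, 0, 0.025, 0, 1],
    [0, 0, 0.02, 0, 1],
    [0, 0, 0.005, 0, 1]
  ]
}}

```text
clock: 5.62
position: [0.4843, 0.0218, 0.1301]
ee_rot: [0.006, 1.0, 0.012, 0.01]
ft_force: [-0.6, 0.5, -1.4]
grip_width: 0.177
```

```bash
python3 t.py .482 .02 .125 180
python3 - <<'E'
from h import *
np.set_printoptions(precision=4,suppress=True)
im,D=shot("side","side5");P=cloud("side",D);im=im.astype(int)
m=(D>0)&(abs(P[...,1]-.02)<.04)&(P[...,0]>.38)&(P[...,0]<.5)&(P[...,2]>.012)&(P[...,2]<.11)&(im.min(-1)>90)
Q=P[m];c=Q.mean(0);d=np.linalg.svd(Q-c)[2][0];d*=np.sign(d[2]);print(len(Q),c,d,np.degrees(np.arcsin(d[2])),Q[Q[:,2].argmin()],Q[Q[:,2].argmax()])
E
```

```text
t 5.6167 [0.4843 0.0218 0.1301] az 179.31703770531846 F [-0.5669  0.486  -1.3924] g 0.1774550318520714 q7 1.4883419274732812
shift [ 0.0024 -0.002   0.005 ] n 0.142344704105321
turn -0.6829622946815448
304 [0.4374 0.028  0.059 ] [0.4118 0.0174 0.9111] 65.65777718310912 [0.4175 0.0061 0.0121] [0.4605 0.0303 0.11  ]
```

Emit:
{"fn": "apply_moves", "kwargs": {
  "commands": [
    [0, -0.001, 0.0085, 0, 1],
    [-0.0126, 0, 0.0075, 0, 1],
    [-0.014, 0, 0.0105, 0, 1],
    [-0.009, 0, 0.0085, 0, 1],
    [-0.0085, 0, 0.009, 0, 1]
  ]
}}

```text
clock: 6.08
position: [0.5372, 0.0228, 0.0955]
ee_rot: [0.008, 1.0, 0.014, 0.017]
ft_force: [-1.8, 0.3, 1.8]
grip_width: 0.18
```

```bash
python3 t.py .5285 .02 .086 180
cat > s.py <<'E'
from h import *
import sys
np.set_printoptions(precision=4,suppress=True)
def scr(x0,x1,z0,z1,y0=-.03,y1=.07,n="side",nm="tmp"):
    im,D=shot(n,nm);P=cloud(n,D);im=im.astype(int)
    m=(D>0)&(P[...,1]>y0)&(P[...,1]<y1)&(P[...,0]>x0)&(P[...,0]<x1)&(P[...,2]>z0)&(P[...,2]<z1)&(im.min(-1)>150)
    Q=P[m];c=Q.mean(0);d=np.linalg.svd(Q-c)[2][0];d*=np.sign(d[0]);print(n,len(Q),"c",c,"d",d,"el",np.degrees(np.arcsin(d[2])),"az",np.degrees(np.arctan2(d[1],d[0])),Q[Q[:,0].argmin()],Q[Q[:,0].argmax()]);return m
if __name__=="__main__": scr(*map(float,sys.argv[1:]))
E
python3 s.py .39 .52 .008 .1
```

```text
t 6.0833 [0.5372 0.0228 0.0955] az 179.05033908382362 F [-1.7785  0.3208  1.8004] g 0.18049172788223908 q7 1.5643701023040328
shift [ 0.009  -0.0032  0.0091] n 0.3164501962282027
turn -0.9496609161763843
side 420 c [0.4652 0.0291 0.0478] d [0.6936 0.0052 0.7204] el 46.08552734575942 az 0.43302198784099394 [ 0.3956 -0.002   0.0083] [0.5195 0.0305 0.0952]
```

Emit:
{"fn": "apply_moves", "kwargs": {
  "commands": [
    [-0.003, -0.002, 0.012, 0, 1],
    [-0.008, 0, 0.018, 0, 1],
    [-0.006, 0, 0.019, 0, 1],
    [0, 0, 0.01, 0, 1]
  ]
}}

```text
clock: 6.47
position: [0.5662, 0.0238, 0.0427]
ee_rot: [0.009, 1.0, 0.016, 0.025]
ft_force: [1.4, -1.0, 2.2]
grip_width: 0.176
```

```bash
python3 t.py .555 .02 .02 180; python3 s.py .39 .53 .008 .1
```

```text
t 6.4667 [0.5662 0.0238 0.0427] az 178.9075059218732 F [ 1.3897 -0.9559  2.2262] g 0.17585989831919027 q7 1.6204040876379935
shift [ 0.0123 -0.0047  0.0219] n 0.6136157619593835
turn -1.0924940781268049
side 415 c [0.4676 0.0293 0.0278] d [ 0.9254 -0.0026  0.3789] el 22.265683478677765 az -0.16363150177165742 [0.4214 0.019  0.0089] [0.5298 0.0221 0.0572]
```

Emit:
{"fn": "apply_moves", "kwargs": {
  "commands": [
    [-0.002, -0.001, 0.012, 0, 1],
    [-0.001, 0, 0.011, 0, 1],
    [0, 0, 0.007, 0, 1],
    [0, 0, 0, 0, 1]
  ]
}}

```text
clock: 6.85
position: [0.5711, 0.0245, 0.0137]
ee_rot: [0.01, 0.999, 0.016, 0.026]
ft_force: [-0.6, -0.6, 2.1]
grip_width: 0.177
```

```bash
python3 t.py .57 .02 .007 180; python3 s.py .39 .53 .008 .1
```

```text
t 6.85 [0.5711 0.0245 0.0137] az 178.85071189260313 F [-0.6458 -0.5761  2.0656] g 0.17694382321029611 q7 1.643099916461616
shift [ 0.0014 -0.0047  0.0065] n 0.19530722312364288
turn -1.1492881073968704
side 404 c [0.4653 0.0299 0.0187] d [0.9825 0.0116 0.1859] el 10.713442424917927 az 0.6746475307949643 [ 0.3951 -0.0097  0.0081] [0.5298 0.0363 0.034 ]
```

Emit:
{"fn": "apply_moves", "kwargs": {
  "commands": [
    [0, -0.001, 0.005, 0, 1],
    [0, 0, 0.004, 0, 1],
    [0, 0, 0.002, 0, 1]
  ],
  "squeeze": 20
}}

```text
clock: 7.15
position: [0.5727, 0.024, 0.0048]
ee_rot: [0.01, 0.999, 0.017, 0.027]
ft_force: [-7.9, -1.1, 24.7]
grip_width: 0.176
```

```bash
python3 t.py .57 .02 .007 180; python3 s.py .39 .53 .008 .1
```

```text
t 7.15 [0.5727 0.024  0.0048] az 178.83230777831076 F [-7.8982 -1.0682 24.6987] g 0.17630671424696473 q7 1.652492156582653
shift [ 0.0025 -0.004  -0.0025] n 0.1272595065446852
turn -1.1676922216892365
side 408 c [0.4635 0.0291 0.0162] d [0.9928 0.0219 0.1177] el 6.760180892842108 az 1.2630002030209047 [ 0.3948 -0.0084  0.0095] [0.5287 0.0314 0.0294]
```

Emit:
{"fn": "apply_moves", "kwargs": {
  "commands": [
    [0, 0, -0.003, 0, 1],
    [0, 0, 0, 0, 0.64],
    [0, 0, 0, 0, 0.62],
    [0, 0, 0, 0, 0.6],
    [0, 0, 0, 0, 0.58]
  ]
}}

```text
clock: 7.62
position: [0.572, 0.0239, 0.0079]
ee_rot: [0.01, 0.999, 0.017, 0.027]
ft_force: [0.2, -0.5, 0.4]
grip_width: 0.213
```

```bash
python3 t.py .57 .02 .007 180; python3 s.py .39 .53 .008 .1
```

```text
t 7.6167 [0.572  0.0239 0.0079] az 178.80933646639681 F [ 0.1645 -0.5305  0.4115] g 0.21266762826126284 q7 1.6503647154993974
shift [ 0.002  -0.004   0.0007] n 0.10749051778611066
turn -1.1906635336031854
side 403 c [0.4623 0.0291 0.0162] d [0.9985 0.0329 0.0438] el 2.5078151166800344 az 1.8850444605736842 [ 0.3953 -0.0005  0.0101] [0.5299 0.0278 0.0213]
```

Emit:
{"fn": "apply_moves", "kwargs": {
  "commands": [
    [0, 0, 0, 0, -0.3],
    [0, 0, 0, 0, -0.3],
    [0, 0, -0.02, 0, -0.3],
    [0, 0, -0.035, 0, -0.3],
    [0, 0, -0.035, 0, -0.3]
  ]
}}

```text
clock: 8.08
position: [0.5619, 0.0207, 0.0923]
ee_rot: [0.01, 1.0, 0.015, 0.019]
ft_force: [0.4, 1.1, 0.1]
grip_width: 0.652
```

Emit:
{"fn": "apply_moves", "kwargs": {
  "commands": [
    [0.03, 0, -0.025, 0, -0.3],
    [0.03, 0, -0.025, 0, -0.3],
    [0, 0, 0, 0, -0.3]
  ]
}}

```text
clock: 8.33
position: [0.5016, 0.0196, 0.1481]
ee_rot: [0.01, 1.0, 0.016, 0.024]
ft_force: [2.1, -0.9, 0.4]
grip_width: 0.649
```

```bash
python3 t.py
python3 - <<'E'
from h import *
from s import scr
scr(.4,.7,.012,.03,-.05,.1)
b=cv2.imread("pics/tmp.png")
cv2.imwrite("pics/crop6.png",cv2.resize(b[180:340,220:400],(675,600),interpolation=cv2.INTER_CUBIC))
scr(.4,.7,.012,.03,-.05,.1,"top","tmp2")
E
```

```text
t 8.3333 [0.5016 0.0196 0.1481] az 178.75402755120302 F [ 2.1487 -0.857   0.4371] g 0.6493872754821894 q7 1.4924006159487264
side 475 c [0.4895 0.0288 0.0172] d [ 0.9997 -0.0214  0.0132] el 0.754083669781025 az -1.223760711422507 [0.4194 0.0271 0.0147] [0.6119 0.0247 0.0169]s.py:7: RuntimeWarning: Mean of empty slice.
  Q=P[m];c=Q.mean(0);d=np.linalg.svd(Q-c)[2][0];d*=np.sign(d[0]);print(n,len(Q),"c",c,"d",d,"el",np.degrees(np.arcsin(d[2])),"az",np.degrees(np.arctan2(d[1],d[0])),Q[Q[:,0].argmin()],Q[Q[:,0].argmax()]);return m
  ret = um.true_divide(
Traceback (most recent call last):
  File "s.py", line 7, in scr
    Q=P[m];c=Q.mean(0);d=np.linalg.svd(Q-c)[2][0];d*=np.sign(d[0]);print(n,len(Q),"c",c,"d",d,"el",np.degrees(np.arcsin(d[2])),"az",np.degrees(np.arctan2(d[1],d[0])),Q[Q[:,0].argmin()],Q[Q[:,0].argmax()]);return m
                                                                                                                                                                        ~~~~~~~~~~~~~^^
ValueError: attempt to get argmin of an empty sequence
```

View pics/crop6.png

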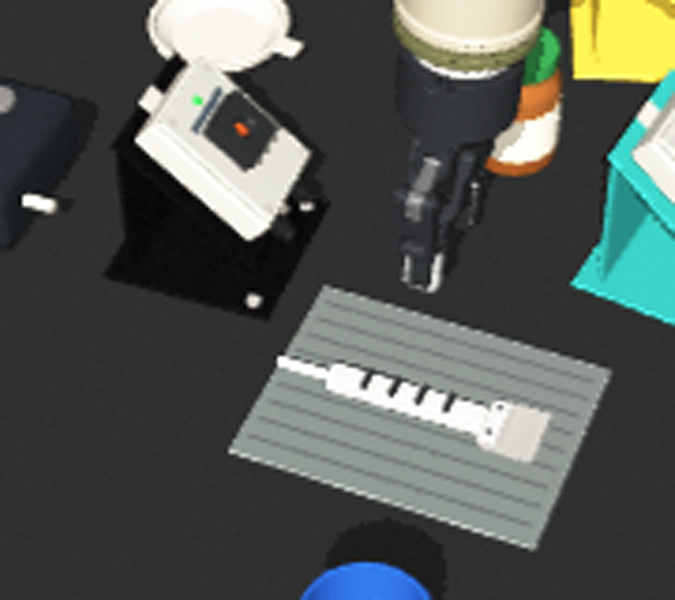

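```bash
python3 t.py .54 .0265 .05 178.8
```

```text
t 8.4333 [0.503  0.0202 0.1448] az 178.8425886933922 F [-0.1341  0.1016 -0.2819] g 0.6526656511033294 q7 1.4958125202330472
shift [-0.0325  0.004   0.0965] n 2.4447832330062647
turn 0.04258869339219018
```

Emit:
{"fn": "apply_moves", "kwargs": {
  "commands": [
    [-0.015, 0.002, 0.03, 0, -0.3],
    [-0.015, 0.002, 0.03, 0, -0.3],
    [0, 0, 0.025, 0, -0.3],
    [0, 0, 0, 0, -0.3]
  ],
  "squeeze": 40
}}

```text
clock: 8.77
position: [0.5407, 0.0272, 0.0571]
ee_rot: [0.009, 1.0, 0.016, 0.024]
ft_force: [-1.9, 0.5, -1.6]
grip_width: 0.65
```

```bash
python3 t.py .54 .0265 .0075 178.8
```

```text
t 8.7667 [0.5407 0.0272 0.0571] az 178.90844604879422 F [-1.9394  0.5354 -1.5632] g 0.6503222319852883 q7 1.5889831126045486
shift [ 0.0031 -0.0023  0.0495] n 1.190737087957157
turn 0.10844604879420672
```

Emit:
{"fn": "apply_moves", "kwargs": {
  "commands": [
    [0.0015, -0.001, 0.03, 0, -0.3],
    [0.001, -0.001, 0.015, 0, -0.3],
    [0, 0, 0.003, 0, -0.3],
    [0, 0, 0, 0, 1],
    [0, 0, 0, 0, 1]
  ]
}}

```text
clock: 9.18
position: [0.5406, 0.0255, 0.0055]
ee_rot: [0.009, 1.0, 0.014, 0.021]
ft_force: [0.9, 0.1, 0.8]
grip_width: 0.373
```

Emit:
{"fn": "apply_moves", "kwargs": {
  "commands": [
    [0, 0, 0, 0, 1],
    [0, 0, 0, 0, 1],
    [0, 0, 0, 0, 1]
  ]
}}

```text
clock: 9.43
position: [0.5424, 0.0256, 0.0085]
ee_rot: [0.009, 1.0, 0.014, 0.023]
ft_force: [0.7, 0.1, -0.5]
grip_width: 0.176
```

```bash
python3 t.py .54 .0265 .16 178.8
```

```text
t 9.4333 [0.5424 0.0256 0.0085] az 178.87773124871163 F [ 0.6881  0.1359 -0.4623] g 0.17572313919741578 q7 1.6303238225628311
shift [-0.0045  0.0052 -0.1514] n 3.633619392483672
turn 0.07773124871161485
```

Emit:
{"fn": "apply_moves", "kwargs": {
  "commands": [
    [0, 0, -0.02, 0, 1],
    [0, 0, -0.035, 0, 1],
    [0, 0.01, -0.035, 0, 1],
    [0, 0.025, -0.03, 0, 1],
    [0, 0.035, -0.015, 0, 1]
  ]
}}

```text
clock: 9.85
position: [0.5356, 0.0847, 0.1498]
ee_rot: [0.016, 1.0, 0.012, 0.021]
ft_force: [2.7, 0.1, -1.1]
grip_width: 0.17
```

Emit:
{"fn": "apply_moves", "kwargs": {
  "commands": [
    [-0.003, 0.038, 0, 0, 1],
    [-0.003, 0.038, 0, 0, 1],
    [-0.003, 0.038, 0, 0, 1],
    [-0.003, 0.03, 0, 0, 1],
    [0, 0, 0, 0, 1]
  ]
}}

```text
clock: 10.27
position: [0.5543, 0.2424, 0.1664]
ee_rot: [0.014, 0.999, 0.018, 0.028]
ft_force: [-0.8, 0.9, -1.4]
grip_width: 0.173
```

```bash
python3 t.py .557 .269 .12 180;  python3 s.py .4 .53 .11 .17 .15 .33
```

```text
t 10.2667 [0.5543 0.2424 0.1664] az 178.30976452509685 F [-0.7924  0.8611 -1.4242] g 0.17281834345140962 q7 1.1456000799651302
shift [0.0007 0.0249 0.0474] n 1.2843568924399948
turn -1.6902354749031474
side 61 c [0.4766 0.2485 0.1682] d [ 0.9938  0.1083 -0.027 ] el -1.544376104940604 az 6.218868868786344 [0.4336 0.2453 0.17  ] [0.5299 0.2521 0.1686]
```

Emit:
{"fn": "apply_moves", "kwargs": {
  "commands": [
    [0, 0.015, 0.01, -1, 1],
    [0, 0.01, 0.02, -0.7, 1],
    [0, 0.001, 0.014, 0, 1],
    [0, 0, 0, 0, 1]
  ]
}}

```text
clock: 10.65
position: [0.5595, 0.2646, 0.1245]
ee_rot: [0.001, 0.999, 0.017, 0.031]
ft_force: [-0.9, 0.4, -1.8]
grip_width: 0.171
```

```bash
python3 t.py .557 .269 .1085 180
```

```text
t 10.65 [0.5595 0.2646 0.1245] az 179.82133623547037 F [-0.9349  0.4127 -1.808 ] g 0.1707663508483679 q7 1.153991672487194
shift [0.0035 0.0039 0.016 ] n 0.4031361661338597
turn -0.17866376452963095
```

Emit:
{"fn": "apply_moves", "kwargs": {
  "commands": [
    [0.0035, 0.004, 0.016, 0, 1],
    [0.0006, 0, 0.01, 0, 1],
    [0.002, 0, 0.01, 0, 1],
    [0.0035, 0, 0.0095, 0, 1]
  ]
}}

```text
clock: 10.98
position: [0.5591, 0.2674, 0.0846]
ee_rot: [0.004, 0.999, 0.02, 0.037]
ft_force: [3.3, 1.3, 5.3]
grip_width: 0.171
```

```bash
python3 t.py .5528 .269 .079 180;  python3 s.py .4 .53 .108 .17 .2 .33
```

```text
t 10.9833 [0.5591 0.2674 0.0846] az 179.4364279399692 F [3.3247 1.2812 5.2594] g 0.1714042835261718 q7 1.1539072061337954
shift [0.0068 0.0013 0.0051] n 0.2057396329750076
turn -0.5635720600307934
side 423 c [0.4726 0.2702 0.1259] d [ 0.9587  0.0329 -0.2825] el -16.408716898262874 az 1.965272105275132 [0.4415 0.2584 0.1342] [0.5293 0.2638 0.1099]
```

Emit:
{"fn": "apply_moves", "kwargs": {
  "commands": [
    [0.006, 0.001, 0.006, 0, 1],
    [0.006, 0, 0.008, 0, 1],
    [0.006, 0, 0.008, 0, 1],
    [0.004, 0, 0.006, 0, 1]
  ]
}}

```text
clock: 11.37
position: [0.5495, 0.2677, 0.0628]
ee_rot: [0.008, 0.999, 0.024, 0.047]
ft_force: [3.4, 1.5, 7.5]
grip_width: 0.172
```

```bash
python3 t.py .5419 .269 .0623 180;  python3 s.py .4 .53 .108 .19 .2 .33
```

```text
t 11.3667 [0.5495 0.2677 0.0628] az 178.959005853068 F [3.3537 1.5479 7.5112] g 0.172054646881775 q7 1.137092843823904
shift [ 0.0077  0.0012 -0.0002] n 0.18610393268530756
turn -1.0409941469320074
side 191 c [0.4829 0.2709 0.134 ] d [ 0.765   0.0199 -0.6437] el -40.06668490266361 az 1.4897233296014718 [0.454  0.2618 0.1569] [0.5155 0.2691 0.1087]
```

Emit:
{"fn": "apply_moves", "kwargs": {
  "commands": [
    [0.007, 0.001, 0.003, 0, 1],
    [0.005, 0, 0.004, 0, 1],
    [0, 0, 0, 0, 1]
  ]
}}

```text
clock: 11.67
position: [0.5456, 0.2671, 0.0604]
ee_rot: [0.011, 0.998, 0.026, 0.054]
ft_force: [-0.0, -0.9, -0.2]
grip_width: 0.172
```

```bash
python3 t.py .5419 .269 .0623 180;  python3 s.py .4 .53 .108 .19 .2 .33
python3 - <<'E'
from h import *
b=cv2.imread("pics/tmp.png")
cv2.imwrite("pics/crop7.png",cv2.resize(b[230:390,230:390],(600,600),interpolation=cv2.INTER_CUBIC))
E
```

```text
t 11.6667 [0.5456 0.2671 0.0604] az 178.61949718369857 F [-0.012  -0.8735 -0.1795] g 0.17201488332763204 q7 1.1232100987964986
shift [ 0.0036  0.0019 -0.0022] n 0.11082144240217959
turn -1.38050281630143
side 174 c [0.4849 0.271  0.1368] d [ 0.6887  0.0172 -0.7249] el -46.45792597776576 az 1.4290837427086887 [0.4578 0.2576 0.1636] [0.5153 0.2751 0.1093]
```

View pics/crop7.png

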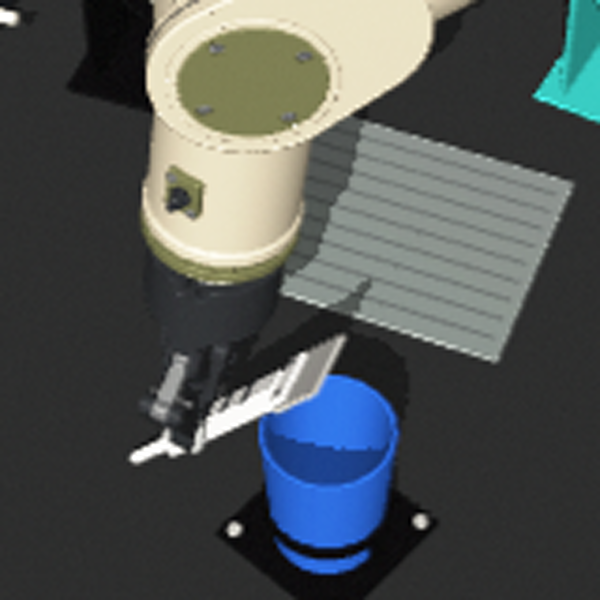

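Emit:
{"fn": "apply_moves", "kwargs": {
  "commands": [
    [-0.002, 0, -0.02, -1.4, 1],
    [-0.005, 0, -0.035, 0, 1],
    [-0.006, 0, -0.035, 0, 1],
    [-0.006, -0.015, -0.03, 0, 1],
    [-0.006, -0.03, -0.015, 0, 1]
  ],
  "squeeze": 90
}}

```text
clock: 12.13
position: [0.5507, 0.2151, 0.1958]
ee_rot: [-0.005, 0.999, 0.021, 0.047]
ft_force: [0.9, 0.4, 0.3]
grip_width: 0.157
```

Emit:
{"fn": "apply_moves", "kwargs": {
  "commands": [
    [-0.006, -0.038, 0, 0, 1],
    [-0.005, -0.038, 0, 0, 1],
    [-0.005, -0.038, 0, 0, 1],
    [-0.005, -0.038, 0, 0, 1],
    [-0.005, -0.038, 0, 0, 1]
  ]
}}

```text
clock: 12.55
position: [0.5793, 0.0194, 0.1973]
ee_rot: [-0.008, 0.998, 0.024, 0.049]
ft_force: [1.2, 0.4, -0.5]
grip_width: 0.161
```

```bash
python3 t.py .608 -.078 .195 180
python3 - <<'E'
from h import *
from scipy.ndimage import label
np.set_printoptions(precision=4,suppress=True)
def ray(n,p):
    i=camera_info(n);d=np.linalg.inv(i["camera_matrix"])@[p[0],p[1],1];return i["xyz"],R.from_quat(i["rotation"]).as_matrix()@d
def tri(ps):
    A=np.zeros((3,3));b=np.zeros(3);L=[]
    for n,p in ps:
        o,d=ray(n,p);d=d/np.linalg.norm(d);Q=np.eye(3)-np.outer(d,d);A+=Q;b+=Q@o;L.append((Q,o))
    x=np.linalg.solve(A,b);return x,[np.linalg.norm(Q@(x-o)) for Q,o in L]
C={}
for n,(u,v) in(("side",(284,214)),("top",(353,190))):
    im=np.load(f"/tmp/{n}0.npz")["im"][v-12:v+13,u-12:u+13].astype(int)
    wt=np.clip(im[...,0]-im[...,2]-60,0,None)*(im[...,0]>im[...,1]+40);vv,uu=np.mgrid[v-12:v+13,u-12:u+13]
    C[n]=((wt*uu).sum()/wt.sum(),(wt*vv).sum()/wt.sum());print(n,C[n],(wt>0).sum())
x,e=tri(C.items());nn=np.array([-.643,0,.766]);print("orange",x,e,"mouth",x+.008*nn)
x,e=tri([("side",(283.7,215.7)),("top",(351.3,191.9))]);print("net mouth",x,e)
E
```

```text
t 12.55 [0.5793 0.0194 0.1973] az -179.16602941739475 F [ 1.1698  0.4145 -0.5094] g 0.16127939203054273 q7 1.6002739003568907
shift [-0.027  -0.0979  0.0003] n 2.4359579049866564
turn 0.833970582605275
side (np.float64(283.8822023047375), np.float64(213.9282970550576)) 9
top (np.float64(352.926032660903), np.float64(190.20317002881845)) 26
orange [ 0.6822 -0.0827  0.1199] [np.float64(0.00047044321951307923), np.float64(0.0004704432195131441)] mouth [ 0.677  -0.0827  0.126 ]
net mouth [ 0.6794 -0.0782  0.1177] [np.float64(0.0009348160963091863), np.float64(0.0009348160963094351)]
```

Emit:
{"fn": "apply_moves", "kwargs": {
  "commands": [
    [-0.009, -0.033, 0, 0.8, 1],
    [-0.009, -0.033, 0, 0, 1],
    [-0.008, -0.028, 0, 0, 1],
    [0, 0, 0, 0, 1]
  ]
}}

```text
clock: 12.88
position: [0.6027, -0.0919, 0.1963]
ee_rot: [0.005, 0.999, 0.023, 0.047]
ft_force: [-0.6, -1.2, -0.9]
grip_width: 0.162
```

```bash
python3 t.py
cat >> h.py <<'E'
def tri(ps):
    A=np.zeros((3,3));b=np.zeros(3);L=[]
    for n,p in ps:
        o,d=ray(n,p);d=d/np.linalg.norm(d);Q=np.eye(3)-np.outer(d,d);A+=Q;b+=Q@o;L.append((Q,o))
    x=np.linalg.solve(A,b);return x,[round(np.linalg.norm(Q@(x-o)),4) for Q,o in L]
def proj(n,X):
    i=camera_info(n);p=i["camera_matrix"]@(R.from_quat(i["rotation"]).as_matrix().T@(np.array(X)-i["xyz"]));return p[:2]/p[2]
E
python3 - <<'E'
from h import *
np.set_printoptions(precision=4,suppress=True)
print(tri([("side",(285,214.7)),("top",(353.5,190.6))]))
o=manip.get_obs();M=R.from_quat(o["ee_rot"]).as_matrix();p=o["position"]
M0=R.from_quat([.011,.998,.026,.054]).as_matrix();d0=np.array([np.cos(.811),-.024*np.cos(.811),-np.sin(.811)]);dt=M0.T@d0
d=M@dt;tip=p-M[:,2]*.0025+d*.0705
print("d",d,"el",np.degrees(np.arcsin(d[2])),"az",np.degrees(np.arctan2(d[1],d[0])),"tip",tip,proj("side",tip),proj("top",tip),"dt",dt)
t=[]
for n in("side","top"):
    im,D=shot(n,n+"7");u,v=proj(n,tip).astype(int);u-=0
    c=im[v-30:v+30,u-40:u+40,::-1];print(n,"crop origin",u-40,v-30);t.append(cv2.resize(c,(400,300),interpolation=cv2.INTER_CUBIC))
cv2.imwrite("pics/crop8.png",np.hstack(t))
E
```

```text
t 12.8833 [ 0.6027 -0.0919  0.1963] az 179.27909955456306 F [-0.6196 -1.2217 -0.911 ] g 0.16197436515599997 q7 1.8191680694843202
(array([ 0.681 , -0.0847,  0.1163]), [np.float64(0.0015), np.float64(0.0015)])
d [ 0.6787 -0.0134 -0.7345] el -47.26441850310672 az -1.1311817213960775 tip [ 0.6503 -0.093   0.147 ] [296.0989 206.5228] [357.4938 199.3701] dt [-0.6073 -0.0418  0.7936]
side crop origin 256 176
top crop origin 317 169
```

View pics/crop8.png

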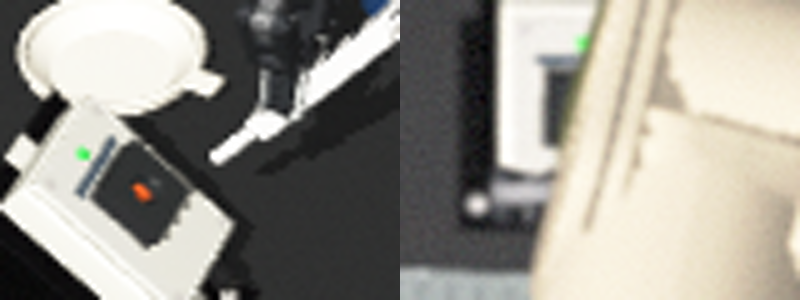

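Run:
```python
from h import *
np.set_printoptions(precision=4,suppress=True)
f=np.load("/tmp/side7.npz");im=f["im"].astype(int);D=f["D"];P=cloud("side",D)
for v in range(199,213): print(v,[int(x) for x in im[v,294:316].min(-1)])
m=np.zeros(D.shape,bool);m[199:212,296:307]=1;m&=(im.min(-1)>120)&(D>0)&(P[...,2]>.12)
Q=P[m];c=Q.mean(0);d=np.linalg.svd(Q-c)[2][0];d*=np.sign(d[0]);print(len(Q),c,d,np.degrees(np.arcsin(d[2])),Q[Q[:,2].argmin()],Q[Q[:,0].argmax()])
m=np.zeros(D.shape,bool);m[170:206,310:340]=1;m&=(im.min(-1)>150)&(D>0)&(P[...,2]>.15)&(P[...,0]<.65)
Q=P[m];c=Q.mean(0);d=np.linalg.svd(Q-c)[2][0];d*=np.sign(d[0]);print(len(Q),c,d,np.degrees(np.arcsin(d[2])))
print("dir of px", (proj("side",[.65,-.09,.147])),proj("side",[.64,-.09,.147]),proj("side",[.65,-.08,.147]),proj("side",[.65,-.09,.157]))
```

```text
199 [50, 48, 50, 47, 49, 47, 49, 49, 48, 49, 47, 75, 215, 248, 250, 250, 248, 247, 188, 122, 218, 206]
200 [46, 48, 50, 49, 48, 49, 49, 48, 48, 47, 48, 233, 249, 251, 251, 251, 251, 250, 251, 185, 110, 71]
201 [47, 46, 47, 47, 49, 49, 49, 48, 49, 48, 114, 225, 253, 252, 251, 250, 249, 251, 184, 73, 49, 48]
202 [48, 48, 48, 48, 46, 49, 49, 48, 48, 128, 246, 252, 242, 253, 251, 249, 252, 176, 61, 49, 48, 49]
203 [48, 48, 48, 48, 48, 48, 48, 60, 247, 252, 252, 251, 238, 139, 248, 207, 100, 56, 48, 48, 48, 47]
204 [48, 47, 48, 48, 48, 48, 92, 241, 252, 252, 249, 181, 85, 52, 71, 60, 49, 49, 46, 49, 47, 48]
205 [48, 47, 46, 48, 47, 123, 245, 252, 252, 246, 161, 68, 51, 47, 47, 48, 47, 48, 49, 48, 49, 34]
206 [49, 48, 49, 49, 210, 249, 253, 251, 244, 151, 61, 49, 49, 47, 48, 49, 48, 46, 34, 31, 30, 31]
207 [48, 46, 48, 47, 250, 253, 250, 187, 88, 54, 48, 48, 48, 48, 48, 47, 49, 36, 30, 30, 30, 32]
208 [46, 47, 48, 48, 111, 208, 152, 71, 50, 48, 47, 49, 48, 48, 47, 36, 30, 31, 29, 30, 45, 49]
209 [31, 44, 49, 48, 50, 59, 54, 48, 49, 48, 49, 48, 49, 46, 33, 28, 31, 30, 29, 42, 48, 47]
210 [31, 32, 30, 46, 48, 49, 49, 49, 48, 49, 48, 49, 47, 35, 30, 32, 30, 43, 47, 49, 47, 47]
211 [29, 30, 29, 31, 46, 47, 48, 48, 48, 49, 48, 49, 48, 48, 48, 47, 46, 46, 47, 49, 48, 48]
212 [46, 31, 30, 30, 29, 44, 48, 48, 49, 48, 48, 48, 48, 48, 48, 49, 49, 47, 48, 47, 49, 49]
35 [ 0.6297 -0.0858  0.1671] [ 0.5541 -0.1093 -0.8252] -55.61323403185855 [ 0.637  -0.0873  0.1505] [ 0.6438 -0.0904  0.1528]
208 [ 0.5657 -0.0842  0.2436] [ 0.6062  0.0166 -0.7952] -52.67165454045272
dir of px [295.7812 207.2378] [299.3391 208.1222] [294.348  209.5813] [295.7015 204.3098]
```

Run:
```python
from h import *
np.set_printoptions(precision=4,suppress=True)
for n,p in(("side",(284.5,215)),("top",(353.2,190.6)),("side",(283.7,215.7)),("top",(351.3,191.9))): print(n,onz(n,p,.123))
# boss segmentation in top0/side0: dark pixels enclosed by housing
for n,(u,v) in(("side",(284,214)),("top",(353,190))):
    f=np.load(f"/tmp/{n}0.npz");im=f["im"].astype(int);P=cloud(n,f["D"])
    dk=((im.max(-1)<95)|((im[...,0]-im[...,2]>60))).astype(np.uint8)
    dk[:v-16]=0;dk[v+17:]=0;dk[:,:u-18]=0;dk[:,u+19:]=0
    dk=cv2.morphologyEx(dk,cv2.MORPH_OPEN,np.ones((3,3),np.uint8))
    k,l,s,c=cv2.connectedComponentsWithStats(dk,connectivity=4);j=l[v,u];print(n,s[j],c[j])
    m=(l==j);print("rect",cv2.minAreaRect(np.argwhere(m)[:,::-1].astype(np.float32)))
    Q=P[m&(f["D"]>0)];print("depth med",np.median(Q,0),Q.mean(0))
```

```text
side [ 0.677  -0.0761  0.123 ]
top [ 0.6807 -0.0832  0.123 ]
side [ 0.6779 -0.0728  0.123 ]
top [ 0.6771 -0.078   0.123 ]
side [275 198  28  27 511] [289.5108 209.3757]
rect ((288.5, 211.0), (26.0, 27.0), 90.0)
depth med [ 0.6963 -0.221   0.0061] [ 0.7031 -0.172   0.0586]
top [347 184  13  14 174] [352.931 190.5  ]
rect ((353.0, 190.5), (13.0, 12.0), 90.0)
depth med [ 0.6817 -0.0822  0.1212] [ 0.6809 -0.0825  0.123 ]
```

```bash
python3 t.py .6292 -.0789 .1833 180
```

```text
t 12.9833 [ 0.6026 -0.0865  0.1961] az 179.50519655260587 F [ 0.5973  1.5052 -0.4623] g 0.16490736105965437 q7 1.8146768239506088
shift [-0.0253  0.0071  0.0155] n 0.7314593277686623
turn -0.4948034473941334
```

Emit:
{"fn": "apply_moves", "kwargs": {
  "commands": [
    [-0.013, 0.0035, 0.008, -0.5, 1],
    [-0.012, 0.0035, 0.0075, 0, 1],
    [0, 0, 0, 0, 1],
    [0, 0, 0, 0, 1]
  ]
}}

```text
clock: 13.32
position: [0.6278, -0.0742, 0.183]
ee_rot: [-0.003, 0.999, 0.026, 0.045]
ft_force: [-0.4, -0.9, -0.4]
grip_width: 0.161
```

```bash
cat > v.py <<'E'
from h import *
import sys
np.set_printoptions(precision=4,suppress=True)
def state():
    o=manip.get_obs();M=R.from_quat(o["ee_rot"]).as_matrix();p=o["position"]
    dt=np.array([-.6073,0,.7936]);a=np.radians(-4.5);c,s=np.cos(a),np.sin(a)
    dt=np.array([-np.cos(np.radians(47)),0,np.sin(np.radians(47))]) # filled below
    return o,M,p,dt
def view(nm):
    o,M,p,dt=state();d=M@dt;tip=p-M[:,2]*.0025+d*.0705
    print(o["clock"],"p",p,"d el",np.degrees(np.arcsin(d[2])),"az",np.degrees(np.arctan2(d[1],d[0])),"tip",tip,"px",proj("side",tip),"F",o["ft_force"])
    m=np.array([.679,-.0795,.123]);n=np.array([-.643,0,.766]);u=np.array([.766,0,.643]);r=tip-m
    print("rel n",r@n,"up",r@u,"y",r[1])
    im,D=shot("side",nm);c=im[185:235,255:325,::-1];cv2.imwrite(f"pics/{nm}c.png",cv2.resize(c,(700,500),interpolation=cv2.INTER_CUBIC))
if __name__=="__main__": view(sys.argv[1])
E
python3 - <<'E'
# tool-frame pin dir so that el=-51.5 at the pose of t=12.88
from h import *
M=R.from_quat([.005,.999,.023,.047]).as_matrix()
a=np.radians(51.5);d=M.T@np.array([np.cos(a),0,-np.sin(a)]);print(d)
s=open('v.py').read();e=np.degrees(np.arctan2(d[2],-d[0]));print(e)
open('v.py','w').write(s.replace("np.radians(47)",f"np.radians({e:.2f})"))
E
python3 v.py v1
```

```text
[-0.54647973 -0.03143474  0.83688217]
56.855670937226776
13.3167 p [ 0.6278 -0.0742  0.183 ] d el -51.60499318028961 az 4.250952639707026 tip [ 0.6713 -0.0711  0.1303] px [285.6981 214.6286] F [-0.4012 -0.904  -0.4333]
rel n 0.01054508131050784 up -0.0012670536477445231 y 0.008413226227135862
```

View pics/v1c.png

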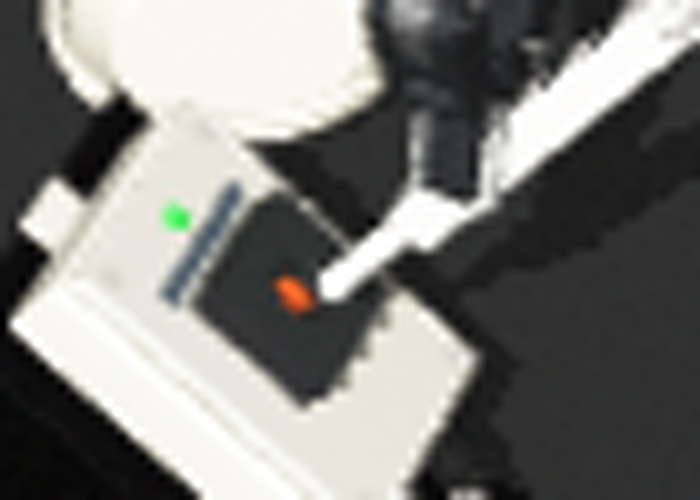

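```bash
cat > b.py <<'E'
from h import *
import sys
np.set_printoptions(precision=4,suppress=True)
def rel(nm,pin=(283,200,300,218)):
    f=np.load(f"/tmp/{nm}.npz");im=f["im"].astype(int);D=f["D"];P=cloud("side",D)
    u0,v0=255,185
    poly=np.array([[275,190],[390,300],[305,408],[190,300]])/10+[u0,v0]
    k=np.zeros(D.shape,np.uint8);cv2.fillPoly(k,[np.int32(np.round((poly-poly.mean(0))*.85+poly.mean(0)))],1)
    n=np.array([-.643,0,.766]);u=np.array([.766,0,.643])
    m=(k>0)&(im.max(-1)<100)&(D>0);Q=P[m];h=Q@n;print("boss",m.sum(),"h med",np.median(h),h.std(),"mean",Q.mean(0))
    h0=np.median(h)
    o,d=ray("side",poly.mean(0));C=o+d*(h0-o@n)/(d@n);print("centre by px on plane",C)
    a=pin;m=np.zeros(D.shape,bool);m[a[1]:a[3],a[0]:a[2]]=1;m&=(im.min(-1)>150)&(D>0)&(P[...,1]>-.11)
    Q=P[m];r=Q-C
    for v,uu in np.argwhere(m): 
        q=P[v,uu]-C
        if v>=210: print((int(uu),int(v)),P[v,uu],"n",round(q@n,4),"up",round(q@u,4),"y",round(q[1],4))
    return C
if __name__=="__main__": rel(sys.argv[1])
E
python3 b.py v1
```

```text
boss 143 h med -0.34178829844003356 0.0031925999388317822 mean [ 0.6786 -0.0746  0.123 ]
centre by px on plane [ 0.6783 -0.0757  0.1232]
(290, 210) [ 0.6579 -0.0697  0.1514] n 0.0348 up 0.0026 y 0.0059
(291, 210) [ 0.6537 -0.0667  0.1552] n 0.0403 up 0.0018 y 0.009
(292, 210) [ 0.6526 -0.0705  0.1524] n 0.0389 up -0.0009 y 0.0051
(293, 210) [ 0.6481 -0.0667  0.1569] n 0.0452 up -0.0014 y 0.009
(288, 211) [ 0.6636 -0.0697  0.1463] n 0.0271 up 0.0036 y 0.0059
(289, 211) [ 0.6597 -0.0672  0.1495] n 0.0321 up 0.0027 y 0.0085
(290, 211) [ 0.66   -0.0744  0.1436] n 0.0274 up -0.0009 y 0.0013
(291, 211) [ 0.6545 -0.0682  0.1504] n 0.0361 up -0.0008 y 0.0075
(292, 211) [ 0.6525 -0.0701  0.1494] n 0.0367 up -0.0029 y 0.0056
(287, 212) [ 0.6659 -0.0682  0.1434] n 0.0234 up 0.0035 y 0.0075
(288, 212) [ 0.6631 -0.0683  0.1442] n 0.0259 up 0.0019 y 0.0074
(289, 212) [ 0.6593 -0.0661  0.1471] n 0.0306 up 0.0009 y 0.0096
(290, 212) [ 0.6583 -0.0702  0.1441] n 0.0289 up -0.0019 y 0.0054
(291, 212) [ 0.6547 -0.0685  0.1466] n 0.0331 up -0.003 y 0.0072
(287, 213) [ 0.6656 -0.0672  0.1409] n 0.0217 up 0.0017 y 0.0085
(288, 213) [ 0.6631 -0.0679  0.141 ] n 0.0235 up -0.0002 y 0.0078
(289, 213) [ 0.6604 -0.0682  0.1416] n 0.0256 up -0.0019 y 0.0074
(290, 213) [ 0.6689 -0.0941  0.1178] n 0.0019 up -0.0106 y -0.0184
(287, 214) [ 0.6671 -0.0703  0.1343] n 0.0157 up -0.0014 y 0.0053
(288, 214) [ 0.6617 -0.0646  0.1408] n 0.0241 up -0.0014 y 0.0111
(289, 214) [ 0.6687 -0.0868  0.1203] n 0.004 up -0.0092 y -0.0112
(294, 216) [ 0.6633 -0.1074  0.0979] n -0.0097 up -0.0277 y -0.0318
```

```bash
sed -i 's/\.0705/.065/; s/\[\.679,-\.0795,\.123\]/[.6783,-.0765,.1232]/' v.py; python3 t.py .6278 -.0765 .183 176
```

```text
t 13.3667 [ 0.6277 -0.0737  0.183 ] az -179.7125529819475 F [ 0.3904  0.4697 -1.4289] g 0.16065568000147717 q7 1.8262933792389713
shift [-0.0001 -0.0028 -0.0002] n 0.0671964701315582
turn 4.2874470180524895
```

Emit:
{"fn": "apply_moves", "kwargs": {
  "commands": [
    [0, 0, 0, 2, 1],
    [0, 0, 0, 2, 1],
    [0, 0, 0, 0, 1]
  ]
}}

```text
clock: 13.62
position: [0.626, -0.0719, 0.1838]
ee_rot: [0.031, 0.998, 0.028, 0.043]
ft_force: [0.3, 0.2, -1.0]
grip_width: 0.161
```

```bash
python3 v.py v2
```

```text
13.6167 p [ 0.626  -0.0719  0.1838] d el -51.86179959436494 az 0.9087899839760425 tip [ 0.6659 -0.0714  0.1352] px [287.5762 213.6191] F [ 0.2857  0.2013 -0.9911]
rel n 0.017155642843027386 up -0.0018033986419539287 y 0.005100456694566977
```

```bash
python3 t.py .6364 -.0769 .1743 176.5
```

```text
t 13.6667 [ 0.6261 -0.0718  0.1839] az 176.38046912120592 F [-0.2853  0.1444 -0.997 ] g 0.16334751199682426 q7 1.7586591838521812
shift [-0.0098 -0.005   0.0102] n 0.35966803458446345
turn -0.11953087879408031
```

Emit:
{"fn": "apply_moves", "kwargs": {
  "commands": [
    [0, -0.005, 0, 0, 1],
    [-0.005, 0, 0.005, 0, 1],
    [-0.005, 0, 0.005, 0, 1],
    [0, 0, 0, 0, 1]
  ]
}}

```text
clock: 14.0
position: [0.637, -0.0769, 0.1749]
ee_rot: [0.028, 0.998, 0.029, 0.044]
ft_force: [-0.2, 0.5, -0.8]
grip_width: 0.165
```

```bash
python3 v.py v3; python3 b.py v3 | awk 'NR<3||/21[2-6]\)/'
```

```text
14.0 p [ 0.637  -0.0769  0.1749] d el -51.75169597223172 az 1.292594183570643 tip [ 0.677  -0.0762  0.1263] px [284.4872 214.0504] F [-0.2295  0.4862 -0.8467]
rel n 0.0032493695198919496 up 0.000988084592826988 y 0.0003255742069492862
boss 138 h med -0.3417168160659607 0.003422288408340448 mean [ 0.6786 -0.0745  0.1226]
centre by px on plane [ 0.6782 -0.0756  0.1232]
(285, 212) [ 0.6737 -0.0728  0.1373] n 0.0137 up 0.0055 y 0.0029
(286, 212) [ 0.6716 -0.0745  0.1365] n 0.0144 up 0.0034 y 0.0011
(287, 212) [ 0.6678 -0.0725  0.1393] n 0.019 up 0.0023 y 0.0031
(288, 212) [ 0.6645 -0.0714  0.1412] n 0.0226 up 0.001 y 0.0042
(289, 212) [ 0.6628 -0.074   0.1396] n 0.0225 up -0.0013 y 0.0016
(284, 213) [ 0.6778 -0.0752  0.1305] n 0.0059 up 0.0043 y 0.0004
(285, 213) [ 0.6741 -0.0735  0.1331] n 0.0102 up 0.0032 y 0.0022
(286, 213) [ 0.671  -0.073   0.1344] n 0.0132 up 0.0017 y 0.0026
(287, 213) [ 0.6665 -0.0693  0.1388] n 0.0195 up 0.0011 y 0.0063
(288, 213) [ 0.6643 -0.0708  0.1383] n 0.0205 up -0.001 y 0.0048
(285, 214) [ 0.6723 -0.0691  0.1337] n 0.0119 up 0.0022 y 0.0065
(286, 214) [ 0.6711 -0.0728  0.1311] n 0.0107 up -0.0004 y 0.0028
(287, 214) [ 0.6743 -0.0865  0.1189] n -0.0008 up -0.0058 y -0.0109
```

Emit:
{"fn": "apply_moves", "kwargs": {
  "commands": [
    [-0.0009, -0.0002, 0.003, 0, 1],
    [-0.0017, 0, 0.0024, 0, 1],
    [-0.0017, 0, 0.0024, 0, 1]
  ]
}}

```text
clock: 14.3
position: [0.6417, -0.0788, 0.1677]
ee_rot: [0.029, 0.998, 0.028, 0.044]
ft_force: [-0.8, -3.0, 1.2]
grip_width: 0.158
```

```bash
python3 v.py v4
```

```text
14.3 p [ 0.6417 -0.0788  0.1677] d el -51.790568983144794 az 1.102821531644277 tip [ 0.6817 -0.0781  0.1191] px [283.2295 215.2263] F [-0.773  -2.9515  1.1517]
rel n -0.005286242611421559 up -4.126028796398044e-05 y -0.0016270769868045737
```

Emit:
{"fn": "apply_moves", "kwargs": {
  "commands": [
    [-0.0017, 0.001, 0.0024, 0, 1],
    [-0.0014, 0.0005, 0.002, 0, 1],
    [0, 0, 0, 0, 1]
  ]
}}

```text
clock: 14.6
position: [0.6457, -0.0789, 0.1628]
ee_rot: [0.03, 0.998, 0.027, 0.044]
ft_force: [-1.4, -1.8, 1.5]
grip_width: 0.162
```

```bash
python3 v.py v5
python3 - <<'E'
from h import *
for i in range(5): print(manip.get_obs()["ft_force"]); camera("side")
E
```

```text
14.6 p [ 0.6457 -0.0789  0.1628] d el -51.79743566542599 az 0.848062168402028 tip [ 0.6857 -0.0785  0.1142] px [281.9537 216.1916] F [-1.4275 -1.8006  1.4651]
rel n -0.011666622868124163 up -0.0001497777037940646 y -0.0019781428888769187
[-1.64483602 -2.34835429  1.68886789]
[-1.07462307 -3.36958427  1.5901203 ]
[-2.15108327 -3.12916797  1.30322812]
[-2.05992835 -2.49682705  0.13456121]
[-1.73509237 -2.64252428  0.97265191]
```

Emit:
{"fn": "apply_moves", "kwargs": {
  "commands": [
    [0, -0.003, 0, 0, 1],
    [-0.001, 0, 0.0014, 0, 1],
    [0, 0, 0, 0, 1]
  ]
}}

```text
clock: 15.15
position: [0.6463, -0.0803, 0.1618]
ee_rot: [0.029, 0.998, 0.028, 0.044]
ft_force: [-3.2, -1.7, 2.9]
grip_width: 0.161
```

```bash
python3 v.py v6
python3 - <<'E'
from h import *
print(np.mean([(camera("side"),manip.get_obs()["ft_force"])[1] for i in range(3)],0))
E
```

```text
15.15 p [ 0.6463 -0.0803  0.1618] d el -51.81420950950382 az 1.1411514890641496 tip [ 0.6862 -0.0797  0.1132] px [281.9496 216.1388] F [-3.1696 -1.7055  2.8608]
rel n -0.01276101359371528 up -0.0003472209260927396 y -0.0031624782472084167
[-3.49059771 -0.7286698   3.08350218]
```

Emit:
{"fn": "apply_moves", "kwargs": {
  "commands": [
    [-0.0007, -0.0005, 0.001, 0, 1],
    [-0.0005, 0, 0.0008, 0, 1],
    [0, 0, 0, 0, 1]
  ]
}}

```text
clock: 15.6
position: [0.6468, -0.0805, 0.1615]
ee_rot: [0.029, 0.998, 0.029, 0.043]
ft_force: [-3.6, 0.0, 4.1]
grip_width: 0.16
```

```bash
python3 v.py v7
python3 - <<'E'
from h import *
print(np.mean([(camera("side"),manip.get_obs()["ft_force"])[1] for i in range(2)],0))
E
```

```text
15.6 p [ 0.6468 -0.0805  0.1615] d el -51.885662645297124 az 1.2651942755519785 tip [ 0.6867 -0.0798  0.1128] px [281.795  216.1794] F [-3.5575  0.0356  4.0732]
rel n -0.013373539589694337 up -0.0002066117658443833 y -0.0032565023689116873
[-5.38346573 -0.77872383  7.53432463]
```

Emit:
{"fn": "apply_moves", "kwargs": {
  "commands": [
    [-0.0006, 0, 0.0009, 0, 1],
    [-0.0006, 0, 0.0009, 0, 1]
  ]
}}

```text
clock: 15.92
position: [0.6472, -0.0806, 0.1612]
ee_rot: [0.029, 0.998, 0.03, 0.042]
ft_force: [-12.4, -0.3, 15.1]
grip_width: 0.167
```

```bash
python3 v.py v8
python3 - <<'E'
from h import *
n=np.array([-.643,0,.766])
L=[]
for i in range(26):
    camera("side");o=manip.get_obs();L.append((round(float(o["ft_force"]@n+.7),1)))
print(L,o["clock"],o["position"])
E
```

```text
15.9167 p [ 0.6472 -0.0806  0.1612] d el -51.975580688788256 az 1.3474523896283628 tip [ 0.687  -0.0798  0.1125] px [281.7032 216.2356] F [-12.3796  -0.2816  15.0877]
rel n -0.013835134878530667 up -0.00019514146822267325 y -0.0033183045018828072
[18.6, 18.4, 18.2, 18.0, 17.9, 18.4, 17.6, 17.7, 18.9, 17.5, 18.0, 18.3, 17.3, 18.1, 16.7, 18.1, 18.9, 18.5, 19.4, 18.0, 18.4, 18.6, 18.5, 18.8, 18.7, 18.0] 17.2667 [ 0.64723093 -0.08056276  0.16124189]
```

Emit:
{"fn": "apply_moves", "kwargs": {
  "commands": [
    [0.003, 0, -0.004, 0, 1],
    [0.0045, 0, -0.0065, 0, 1],
    [0.0057, 0, -0.008, 0, 1],
    [0.0057, 0, -0.008, 0, 1],
    [0.0057, 0, -0.008, 0, 1]
  ]
}}

```text
clock: 17.68
position: [0.6184, -0.0798, 0.1937]
ee_rot: [0.028, 0.998, 0.03, 0.042]
ft_force: [0.4, -0.3, -1.0]
grip_width: 0.161
```

```bash
python3 v.py v9
python3 - <<'E'
from h import *
np.set_printoptions(precision=4,suppress=True)
for nm in("v1","v9"):
    f=np.load(f"/tmp/{nm}.npz");im=f["im"].astype(int);P=cloud("side",f["D"])
    m=np.zeros(im.shape[:2],bool);m[206:224,274:294]=1;m&=(im[...,0]-im[...,2]>60);print(nm,m.sum(),np.argwhere(m).mean(0),im[m].max(0))
E
```

```text
17.6833 p [ 0.6184 -0.0798  0.1937] d el -52.02627806157177 az 1.4510953404199387 tip [ 0.6582 -0.0789  0.145 ] px [291.2841 209.6941] F [ 0.3762 -0.2954 -1.0276]
rel n 0.029610174722257233 up -0.0013745870447876409 y -0.0023978991890958312
v1 9 [214.     283.6667] [249 113  47]
v9 9 [214.     283.6667] [249 113  47]
```

Emit:
{"fn": "apply_moves", "kwargs": {
  "commands": [
    [0.02, 0.005, -0.01, 0, 1],
    [0.017, 0.03, 0, 0, 1],
    [0.015, 0.036, 0, 0, 1],
    [0, 0.03, 0.02, 0, 1],
    [0, 0, 0.03, -1, 1]
  ]
}}

```text
clock: 18.15
position: [0.5765, 0.0269, 0.1654]
ee_rot: [0.023, 0.998, 0.031, 0.05]
ft_force: [-0.0, 0.4, -1.3]
grip_width: 0.165
```

Emit:
{"fn": "apply_moves", "kwargs": {
  "commands": [
    [0, 0, 0.025, 0, 1],
    [0, 0, 0, 0, 1]
  ],
  "squeeze": 40
}}

```text
clock: 18.32
position: [0.5766, 0.0321, 0.1367]
ee_rot: [0.02, 0.998, 0.032, 0.048]
ft_force: [-1.1, -0.2, -1.9]
grip_width: 0.163
```

```bash
python3 t.py .565 .02 .07 178; python3 v.py w1
```

```text
t 18.3167 [0.5766 0.0321 0.1367] az 177.56310928369246 F [-1.1256 -0.1777 -1.9387] g 0.16342683009827283 q7 1.5699157516305395
shift [ 0.0174 -0.0168  0.0643] n 1.6482102490808177
turn -0.43689071630754484
18.3167 p [0.5766 0.0321 0.1367] d el -51.22384834202607 az 2.578724930128792 tip [0.6171 0.0337 0.0885] px [290.0967 257.8046] F [-1.1256 -0.1777 -1.9387]
rel n 0.012766240686988246 up -0.06924050265937975 y 0.11023649456148202
```

Emit:
{"fn": "apply_moves", "kwargs": {
  "commands": [
    [0.008, -0.007, 0.03, 0, 1],
    [0.006, -0.004, 0.025, 0, 1],
    [0.004, 0, 0.02, 0, 1],
    [0, 0, 0.004, 0, 1],
    [0, 0, 0, 0, 1]
  ]
}}

```text
clock: 18.78
position: [0.5723, 0.023, 0.0653]
ee_rot: [0.022, 0.998, 0.032, 0.055]
ft_force: [0.0, -0.1, -0.4]
grip_width: 0.165
```

```bash
python3 v.py w2; python3 s.py .42 .6 .012 .2 -.03 .08
```

```text
18.7833 p [0.5723 0.023  0.0653] d el -50.438751902052346 az 2.3422655903913103 tip [0.6134 0.0245 0.0176] px [293.4676 274.6253] F [ 0.0357 -0.0932 -0.3688]
rel n -0.039138052454309465 up -0.11756775081758555 y 0.10104906034448424
side 272 c [0.5375 0.0322 0.1159] d [ 0.6049 -0.0053 -0.7963] el -52.77385440098562 az -0.5010421890421106 [0.4846 0.0193 0.1698] [0.5994 0.0265 0.039 ]
```

Emit:
{"fn": "apply_moves", "kwargs": {
  "commands": [
    [0.002, 0, 0.0135, 0, 1],
    [0.003, 0, 0.005, 0, 1],
    [0.008, 0, 0.008, 0, 1],
    [0.007, 0, 0.009, 0, 1]
  ]
}}

```text
clock: 19.22
position: [0.5662, 0.0257, 0.0405]
ee_rot: [0.023, 0.997, 0.035, 0.065]
ft_force: [-4.5, -0.2, 11.8]
grip_width: 0.165
```

```bash
python3 t.py .552 .022 .0235 178; python3 s.py .36 .6 .014 .2 -.03 .08
```

```text
t 19.2167 [0.5662 0.0257 0.0405] az 177.11375332021936 F [-4.4582 -0.2336 11.8264] g 0.16474068772509393 q7 1.6567151001497324
shift [ 0.016  -0.0055  0.0147] n 0.5377900796776656
turn -0.8862466797806405
side 370 c [0.5176 0.0328 0.0926] d [ 0.7801  0.0306 -0.6249] el -38.67160200807717 az 2.2487771975241824 [0.4639 0.0302 0.1262] [0.5995 0.0273 0.0205]
```

Emit:
{"fn": "apply_moves", "kwargs": {
  "commands": [
    [0.007, -0.001, 0.008, 0, 1],
    [0.007, -0.001, 0.009, 0, 1],
    [0.006, 0, 0.009, 0, 1],
    [0.003, 0, 0.005, 0, 1]
  ],
  "squeeze": 30
}}

```text
clock: 19.6
position: [0.5616, 0.0279, 0.0191]
ee_rot: [0.023, 0.996, 0.037, 0.081]
ft_force: [-2.2, -0.1, 11.8]
grip_width: 0.165
```

```bash
python3 t.py .545 .022 .012 178; python3 s.py .36 .6 .014 .2 -.03 .08
```

```text
t 19.6 [0.5616 0.0279 0.0191] az 176.9463925235038 F [-2.153  -0.1303 11.8324] g 0.16488153512108042 q7 1.6805342795688551
shift [ 0.0172 -0.0071  0.0039] n 0.4559463993286244
turn -1.053607476496211
side 457 c [0.5054 0.0343 0.0628] d [ 0.9105  0.0301 -0.4125] el -24.36168557888334 az 1.893246018511749 [0.4456 0.0218 0.0708] [0.5985 0.0299 0.0158]
```

Emit:
{"fn": "apply_moves", "kwargs": {
  "commands": [
    [0, 0, -0.02, 0, 1],
    [0, 0, -0.035, 0, 1],
    [0, 0, -0.038, 0, 1],
    [0, 0, -0.038, 0, 1],
    [0, 0, -0.025, 0, 1]
  ],
  "squeeze": 50
}}

```text
clock: 20.07
position: [0.535, 0.0157, 0.1795]
ee_rot: [0.024, 0.996, 0.036, 0.081]
ft_force: [0.3, 0.7, 0.1]
grip_width: 0.164
```

```bash
python3 t.py .375 .30 .17 160; python3 s.py .36 .6 .1 .3 -.03 .08
```

```text
t 20.0667 [0.535  0.0157 0.1795] az 176.8861863978194 F [0.3334 0.6769 0.1147] g 0.1640970678167471 q7 1.5007229715577197
shift [0.1745 0.2758 0.0028] n 7.82731895394647
turn 16.886186397819387
side 526 c [0.4875 0.0221 0.2142] d [ 0.9328  0.0073 -0.3603] el -21.12104915130367 az 0.4491841098399811 [0.4201 0.0127 0.2369] [0.5981 0.0171 0.1694]
```

Emit:
{"fn": "apply_moves", "kwargs": {
  "commands": [
    [0.0218, 0.0345, 0, 0, 1],
    [0.0218, 0.0345, 0, 0, 1],
    [0.0218, 0.0345, 0, 0, 1],
    [0.0218, 0.0345, 0, 0, 1],
    [0.0218, 0.0345, 0, 0, 1]
  ]
}}

```text
clock: 20.53
position: [0.4421, 0.1901, 0.1904]
ee_rot: [0.034, 0.994, 0.04, 0.094]
ft_force: [2.4, 0.8, -1.6]
grip_width: 0.16
```

Emit:
{"fn": "apply_moves", "kwargs": {
  "commands": [
    [0.0218, 0.0345, 0, 0, 1],
    [0.018, 0.03, 0, 0, 1],
    [0, 0, 0, 5.6, 1],
    [0, 0, 0, 5.6, 1],
    [0, 0, 0, 5.6, 1]
  ]
}}

```text
clock: 20.95
position: [0.4003, 0.2692, 0.1945]
ee_rot: [0.177, 0.978, 0.058, 0.089]
ft_force: [0.2, -0.3, -0.8]
grip_width: 0.159
```

```bash
python3 t.py .375 .30 .14 160;  python3 s.py .2 .5 .1 .3 .2 .4
```

```text
t 20.95 [0.4003 0.2692 0.1945] az 158.86394868152823 F [ 0.2471 -0.2886 -0.7964] g 0.1588519687225811 q7 0.4247109220219395
shift [0.0427 0.0123 0.0508] n 1.6184315647478096
turn -1.1360513184717718
side 721 c [0.3475 0.2875 0.2299] d [ 0.9007 -0.242  -0.3607] el -21.143183530491218 az -15.041362849149241 [0.2838 0.2832 0.2477] [0.4627 0.2508 0.1801]
```

```bash
python3 t.py .373 .295 .13 159
```

```text
t 21.0 [0.4005 0.2689 0.1946] az 158.38597430152407 F [ 0.5283  0.234  -0.6737] g 0.1615932866047382 q7 0.4172420046817702
shift [0.0447 0.0053 0.0599] n 1.7968490770044958
turn -0.6140256984759276
```

Emit:
{"fn": "apply_moves", "kwargs": {
  "commands": [
    [0.03, 0.002, 0.005, 0, 1],
    [0.014, 0.002, 0.02, 0, 1],
    [0, 0, 0.02, 0, 1],
    [0, 0, 0.01, 0, 1],
    [0, 0, 0, 0, 1]
  ],
  "squeeze": 35
}}

```text
clock: 21.42
position: [0.3738, 0.2945, 0.138]
ee_rot: [0.178, 0.978, 0.062, 0.092]
ft_force: [-0.3, -0.8, -0.4]
grip_width: 0.16
```

```bash
python3 t.py .373 .295 .12 159;  python3 s.py .2 .5 .105 .3 .2 .4
python3 - <<'E'
from h import *
b=cv2.imread("pics/tmp.png")
cv2.imwrite("pics/crop9.png",cv2.resize(b[270:430,250:410],(600,600),interpolation=cv2.INTER_CUBIC))
E
```

```text
t 21.4167 [0.3738 0.2945 0.138 ] az 158.65487570672664 F [-0.3117 -0.7843 -0.4218] g 0.15950733352257357 q7 0.3110456435433743
shift [ 0.0038 -0.0026  0.0175] n 0.4332747156353105
turn -0.3451242932733578
side 721 c [0.3192 0.3132 0.174 ] d [ 0.9034 -0.2395 -0.3556] el -20.8318189380052 az -14.848166451422976 [0.2571 0.3087 0.1915] [0.4371 0.2765 0.1243]
```

Emit:
{"fn": "apply_moves", "kwargs": {
  "commands": [
    [0.003, -0.001, 0.015, 0, 1],
    [0.002, -0.001, 0.01, 0, 1],
    [0.002, -0.001, 0.01, 0, 1]
  ]
}}

```text
clock: 21.72
position: [0.3785, 0.2998, 0.1094]
ee_rot: [0.177, 0.977, 0.067, 0.097]
ft_force: [0.2, -2.4, 9.6]
grip_width: 0.162
```

```bash
python3 t.py .373 .295 .098 159;  python3 s.py .2 .5 .106 .3 .2 .4
```

```text
t 21.7167 [0.3785 0.2998 0.1094] az 158.60884291207097 F [ 0.2467 -2.415   9.6321] g 0.1621313072910577 q7 0.2970722508035398
shift [ 0.0052 -0.0082  0.0094] n 0.32433995228388723
turn -0.3911570879290309
side 764 c [0.3226 0.3192 0.1417] d [ 0.9348 -0.2644 -0.2371] el -13.715006100912316 az -15.792009390551918 [0.2581 0.314  0.1464] [0.445  0.2788 0.1088]
```

Emit:
{"fn": "apply_moves", "kwargs": {
  "commands": [
    [0.003, -0.003, 0.009, 0, 1],
    [0.002, -0.002, 0.008, 0, 1],
    [0.002, -0.002, 0.007, 0, 1]
  ]
}}

```text
clock: 22.02
position: [0.3838, 0.3021, 0.0913]
ee_rot: [0.177, 0.976, 0.074, 0.104]
ft_force: [2.2, -4.0, 17.0]
grip_width: 0.161
```

```bash
python3 t.py .373 .295 .088 159;  python3 s.py .2 .5 .106 .3 .2 .4
```

```text
t 22.0167 [0.3838 0.3021 0.0913] az 158.47291173329572 F [ 2.1869 -4.0213 17.0199] g 0.16130751978104654 q7 0.2839679657007291
shift [ 0.0079 -0.0107 -0.    ] n 0.3194449445203029
turn -0.5270882667042827
side 479 c [0.3568 0.3102 0.1707] d [ 0.3263 -0.0631 -0.9432] el -70.58834142549603 az -10.952495570066958 [0.2895 0.3475 0.1063] [0.4545 0.2776 0.1134]
```

```bash
python3 s.py .2 .47 .085 .14 .2 .36
python3 - <<'E'
from h import *
np.set_printoptions(precision=3,suppress=True)
f=np.load("/tmp/tmp.npz");im=f["im"].astype(int);P=cloud("side",f["D"])
m=(f["D"]>0)&(im.min(-1)>150)&(P[...,0]>.2)&(P[...,0]<.47)&(P[...,1]>.22)&(P[...,1]<.37)&(P[...,2]>.07)
Q=P[m];b=np.digitize(Q[:,0],np.arange(.2,.48,.02))
for k in np.unique(b): q=Q[b==k];print(k,len(q),np.median(q,0),np.percentile(q[:,2],[5,95]))
E
```

```text
side 773 c [0.3324 0.3211 0.103 ] d [ 0.9377 -0.3313  0.1052] el 6.036196764052796 az -19.45716417740092 [0.2685 0.3195 0.0891] [0.455  0.2764 0.1116]
1 416 [0.213 0.23  0.502] [0.452 0.526]
2 873 [0.231 0.245 0.491] [0.42 0.53]
3 858 [0.25  0.257 0.494] [0.446 0.527]
4 943 [0.271 0.268 0.488] [0.097 0.52 ]
5 1426 [0.291 0.302 0.46 ] [0.096 0.504]
6 1425 [0.31  0.305 0.449] [0.102 0.497]
7 1319 [0.33  0.301 0.42 ] [0.107 0.487]
8 934 [0.348 0.298 0.387] [0.107 0.471]
9 185 [0.365 0.305 0.305] [0.102 0.453]
10 9 [0.393 0.333 0.156] [0.101 0.197]
11 56 [0.413 0.295 0.113] [0.104 0.118]
12 38 [0.43  0.284 0.112] [0.109 0.116]
13 27 [0.448 0.277 0.115] [0.111 0.118]
```

Emit:
{"fn": "apply_moves", "kwargs": {
  "commands": [
    [0, 0, -0.02, 0, 1],
    [0, 0, -0.035, -4, 1],
    [0, 0, -0.035, -7, 1],
    [0, 0, -0.01, -7, 1],
    [0, 0, 0, -7, 1]
  ],
  "squeeze": 50
}}

```text
clock: 22.53
position: [0.3619, 0.2897, 0.1959]
ee_rot: [-0.043, 0.991, 0.049, 0.119]
ft_force: [0.5, 1.0, -1.0]
grip_width: 0.162
```

```bash
python3 t.py .5 .02 .17 195; python3 -c "
from h import *
M=R.from_quat(manip.get_obs()['ee_rot']).as_matrix();print(M)"
```

```text
t 22.5333 [0.3619 0.2897 0.1959] az -175.62381061749338 F [ 0.5388  0.9769 -1.0289] g 0.16171863700560576 q7 0.7355876880241765
shift [-0.1074 -0.2831  0.0279] n 7.292345904710063
turn -10.623810617493405
[[-0.96782335 -0.09760218  0.23193053]
 [-0.07406538  0.99137417  0.10812755]
 [-0.24048342  0.08747035 -0.96670402]]
```

Emit:
{"fn": "apply_moves", "kwargs": {
  "commands": [
    [-0.0134, -0.0354, 0.001, 0, 1],
    [-0.0134, -0.0354, 0.002, 0, 1],
    [-0.0134, -0.0354, 0.003, 0, 1],
    [-0.0134, -0.0354, 0.003, 0, 1],
    [-0.0134, -0.0354, 0.003, 0, 1]
  ]
}}

```text
clock: 22.95
position: [0.4516, 0.1231, 0.1934]
ee_rot: [-0.056, 0.989, 0.054, 0.125]
ft_force: [-0.4, 1.0, -1.1]
grip_width: 0.16
```

Emit:
{"fn": "apply_moves", "kwargs": {
  "commands": [
    [-0.0134, -0.0354, 0.003, 0, 1],
    [-0.0134, -0.0354, 0.004, 0, 1],
    [-0.008, -0.02, 0.003, -5, 1],
    [0, 0, 0.01, -5, 1],
    [0, 0, 0, 0, 1]
  ]
}}

```text
clock: 23.37
position: [0.5075, 0.0233, 0.1795]
ee_rot: [-0.14, 0.98, 0.042, 0.135]
ft_force: [-1.2, 0.7, -2.3]
grip_width: 0.163
```

```bash
python3 t.py .537 .03 .08 195;  python3 s.py .34 .65 .05 .2 -.05 .1;python3 -c "
from h import *
M=R.from_quat(manip.get_obs()['ee_rot']).as_matrix();print(M)"
```

```text
t 23.3667 [0.5075 0.0233 0.1795] az -164.11865605538955 F [-1.2137  0.7109 -2.2741] g 0.16313528461717833 q7 1.774263632237709
shift [-0.0015 -0.0065  0.1038] n 2.4934762986333285
turn 0.8813439446104212
side 448 c [0.4509 0.0084 0.1819] d [ 0.9868  0.0594 -0.1505] el -8.654010342484378 az 3.4424402682366892 [0.391  0.0129 0.1767] [ 0.6495 -0.0446  0.0875]
[[-0.92537297 -0.28139859  0.25396791]
 [-0.25830173  0.95847725  0.12083696]
 [-0.27742581  0.04621891 -0.95963469]]
```

```bash
python3 s.py .34 .62 .15 .23 -.06 .1; python3 s.py .34 .48 .15 .23 -.06 .1
```

```text
side 565 c [0.4676 0.0162 0.1907] d [0.9406 0.2856 0.1837] el 10.584154620940481 az 16.89283106189658 [0.3916 0.0096 0.1734] [0.5801 0.0478 0.2118]
side 367 c [0.4324 0.0065 0.184 ] d [0.9201 0.332  0.2079] el 12.001648575129146 az 19.84428754218008 [0.3908 0.0137 0.1774] [0.4792 0.0228 0.188 ]
```

```bash
python3 t.py .53 .022 .035 196
```

```text
t 23.5167 [0.5075 0.0253 0.1808] az -164.37423806790989 F [ 0.435   0.016  -1.3435] g 0.15801705882158162 q7 1.7649601678296567
shift [ 0.0205 -0.0164  0.1452] n 3.5390244130716817
turn -0.3742380679099142
```

Emit:
{"fn": "apply_moves", "kwargs": {
  "commands": [
    [0.005, -0.004, 0.035, 0, 1],
    [0.005, -0.004, 0.035, 0, 1],
    [0.005, -0.004, 0.035, 0, 1],
    [0.005, -0.003, 0.025, 0, 1],
    [0, 0, 0, 0, 1]
  ],
  "squeeze": 35
}}

```text
clock: 23.93
position: [0.53, 0.0294, 0.0518]
ee_rot: [-0.137, 0.979, 0.047, 0.141]
ft_force: [-1.5, -0.3, -1.1]
grip_width: 0.164
```

```bash
python3 t.py .53 .022 .02 196;python3 s.py .36 .65 .012 .1 -.06 .1
```

```text
t 23.9333 [0.53   0.0294 0.0518] az -164.5605274305856 F [-1.5266 -0.2557 -1.1332] g 0.16430441754976094 q7 2.117282626230207
shift [ 0.0111 -0.0088  0.0295] n 0.7836300856115975
turn -0.5605274305855801
side 541 c [0.4939 0.0187 0.0619] d [0.9768 0.1163 0.1798] el 10.358104239945257 az 6.79239782575093 [0.4137 0.0186 0.0463] [ 0.6495 -0.0441  0.0807]
```

Emit:
{"fn": "apply_moves", "kwargs": {
  "commands": [
    [0.004, -0.004, 0.014, 0, 1],
    [0.004, -0.003, 0.012, 0, 1],
    [0.002, -0.001, 0.007, 0, 1],
    [0.001, 0, 0.004, 0, 1]
  ]
}}

```text
clock: 24.32
position: [0.5365, 0.0289, 0.0225]
ee_rot: [-0.137, 0.978, 0.051, 0.145]
ft_force: [-0.9, 0.4, -0.5]
grip_width: 0.162
```

```bash
python3 t.py .53 .022 .008 196;python3 s.py .36 .625 .012 .1 -.02 .1
```

```text
t 24.3167 [0.5365 0.0289 0.0225] az -164.59311668645944 F [-0.8605  0.4121 -0.4521] g 0.16152308764092108 q7 2.246475527252729
shift [ 0.0121 -0.0056  0.0111] n 0.4158660733089969
turn -0.5931166864594388
side 498 c [0.495  0.0213 0.0317] d [0.9392 0.2776 0.202 ] el 11.653993739229032 az 16.464007884106262 [0.4197 0.0175 0.0158] [0.6078 0.0527 0.0547]
```

Emit:
{"fn": "apply_moves", "kwargs": {
  "commands": [
    [0.002, -0.001, 0.007, 0, 1],
    [0.002, -0.001, 0.006, 0, 1],
    [0.001, 0, 0.004, 0, 1]
  ]
}}

```text
clock: 24.62
position: [0.5401, 0.0309, 0.0099]
ee_rot: [-0.138, 0.978, 0.053, 0.149]
ft_force: [-1.4, -1.0, 4.7]
grip_width: 0.162
```

```bash
python3 t.py .53 .022 .008 196;python3 s.py .36 .625 .012 .1 -.02 .1
```

```text
t 24.6167 [0.5401 0.0309 0.0099] az -164.55843686115878 F [-1.351  -1.0436  4.6594] g 0.16204825554218133 q7 2.303566453239563
shift [ 0.0121 -0.0058 -0.0023] n 0.3253781803870652
turn -0.5584368611587252
side 398 c [0.5079 0.0269 0.0237] d [0.9563 0.2623 0.1295] el 7.440368630295268 az 15.338465354463725 [0.4232 0.0228 0.0123] [0.6125 0.0496 0.0346]
```

Emit:
{"fn": "apply_moves", "kwargs": {
  "commands": [
    [0.001, -0.001, 0.004, 0, 1],
    [0.001, 0, 0.003, 0, 1]
  ],
  "squeeze": 20
}}

```text
clock: 24.83
position: [0.5417, 0.031, 0.006]
ee_rot: [-0.137, 0.978, 0.056, 0.15]
ft_force: [-47.1, -10.8, 86.0]
grip_width: 0.163
```

```bash
python3 t.py;python3 s.py .36 .625 .012 .1 -.02 .1
```

```text
t 24.8333 [0.5417 0.031  0.006 ] az -164.65077382282232 F [-47.1368 -10.7846  86.0298] g 0.162531842113929 q7 2.3276319494915905
side 391 c [0.5082 0.026  0.0212] d [0.9574 0.274  0.0913] el 5.239101361741376 az 15.971016055555031 [0.426  0.0139 0.0132] [0.6155 0.0496 0.0258]
```

Emit:
{"fn": "apply_moves", "kwargs": {
  "commands": [
    [0, 0, -0.003, 0, 1]
  ]
}}

```text
clock: 24.97
position: [0.5412, 0.0306, 0.0105]
ee_rot: [-0.137, 0.977, 0.057, 0.151]
ft_force: [0.3, 0.0, 0.3]
grip_width: 0.163
```

```bash
python3 t.py;python3 s.py .36 .625 .012 .1 -.02 .1
```

```text
t 24.9667 [0.5412 0.0306 0.0105] az -164.75562658318032 F [0.3185 0.0352 0.2631] g 0.1630625006219466 q7 2.3178036103624025
side 415 c [0.5065 0.0258 0.0238] d [0.9578 0.2562 0.13  ] el 7.4690137213906524 az 14.975909010183084 [0.4232 0.0226 0.0121] [0.613  0.0484 0.0332]
```

Emit:
{"fn": "apply_moves", "kwargs": {
  "commands": [
    [0.0005, 0, 0.002, 0, 1],
    [0, 0, 0, 0, 0.66],
    [0, 0, 0, 0, 0.64],
    [0, 0, 0, 0, 0.62],
    [0, 0, 0, 0, 0.6]
  ]
}}

```text
clock: 25.43
position: [0.5428, 0.0318, 0.0109]
ee_rot: [-0.137, 0.977, 0.057, 0.153]
ft_force: [-0.4, -1.2, -0.5]
grip_width: 0.201
```

```bash
python3 t.py;python3 s.py .36 .625 .012 .1 -.02 .1
```

```text
t 25.4333 [0.5428 0.0318 0.0109] az -164.7609600016461 F [-0.4036 -1.2159 -0.4677] g 0.20112612189455828 q7 2.320867909695619
side 429 c [0.4978 0.0227 0.0177] d [0.9541 0.2987 0.0229] el 1.3131804520531525 az 17.386413467466493 [0.4275 0.0174 0.0125] [0.6173 0.0531 0.0132]
```

Emit:
{"fn": "apply_moves", "kwargs": {
  "commands": [
    [0, 0, 0, 0, 0],
    [0, 0, 0, 0, -0.3],
    [0, 0, 0, 0, -0.3],
    [0, 0, -0.015, 0, -0.3],
    [0, 0, -0.03, 0, -0.3]
  ]
}}

```text
clock: 25.9
position: [0.5278, 0.0253, 0.0498]
ee_rot: [-0.138, 0.978, 0.056, 0.149]
ft_force: [-0.4, 0.0, 1.9]
grip_width: 0.652
```

Emit:
{"fn": "apply_moves", "kwargs": {
  "commands": [
    [0, 0, -0.035, 0, -0.3],
    [0, 0, -0.035, 0, -0.3],
    [0, 0, -0.035, 0, -0.3],
    [0, 0, 0, 0, -0.3],
    [0, 0, 0, 0, -0.3]
  ]
}}

```text
clock: 26.32
position: [0.4984, 0.0064, 0.1576]
ee_rot: [-0.136, 0.978, 0.056, 0.151]
ft_force: [0.1, 0.5, -0.0]
grip_width: 0.654
```

```bash
python3 t.py;python3 s.py .36 .625 .012 .1 -.02 .1; python3 -c "
from h import *
b=cv2.imread('pics/tmp.png');cv2.imwrite('pics/fin.png',cv2.resize(b[130:350,200:440],(720,600),interpolation=cv2.INTER_CUBIC))"
```

```text
t 26.3167 [0.4984 0.0064 0.1576] az -164.8555413264937 F [ 0.128   0.5351 -0.0114] g 0.6541490498757775 q7 1.8424018811069554
side 465 c [0.5004 0.0233 0.0173] d [0.9591 0.2826 0.0171] el 0.9798691398532783 az 16.418770519032517 [0.4263 0.0214 0.0135] [0.6157 0.0569 0.014 ]
```

View pics/fin.png

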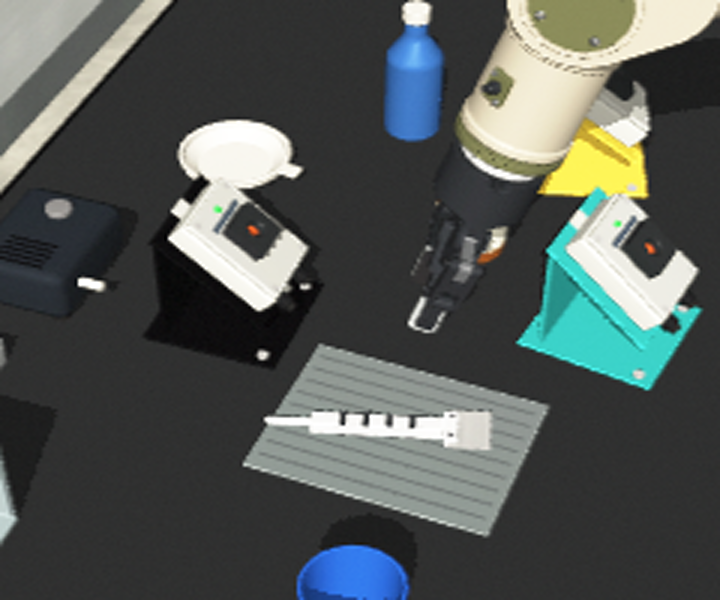

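```bash
python3 -c "
from h import *
print(workorder.hand_in())"
```

```text
the job is handed in; nothing more can be done
None
```

The job is handed in at about 26 s. The pin held the orange button at its stop, and the scraper lies flat on the mat with its middle well on it.

**What I did:**
- I took the scraper from the cup, laid it flat on the mat, let go and took it again.
- The moves cannot tilt the tool, so I turned the scraper in the grip against the rim of the fixed cup, until the pin pointed about 50 degrees down.
- I put the pin in the recess of the controller on the black bracket and held the button at its stop for about 1.3 s at about 18 N. That is well above the 6 N needed to reach the stop.
- I drew back, turned the scraper level on the cup rim again and laid it on the mat.

**Last checks:**
- **Button:** in the side camera it looks the same as before the push, so it appears to have sprung out.
- **Scraper:** it lies within about 1 degree of flat, centred near (0.52, 0.03).
- **Gripper:** it is open and clear of everything, and the force reads about 0.
- **Bystanders:** in the last picture the bottle looks untouched. The jar is mostly hidden behind the gripper and the brush is outside the crop, so I did not check those two, but I never went near them.

**Did not go cleanly:**
- While setting down, the fingertips pressed the mat with about 99 N for a moment before I backed off. That is under the 120 N wrist limit. It is over 40 N, but the fingertips touched, not the gripper's body.
- My first try at laying it down pin-first was broken off, because the handle had slid up between the pads.
- At both set-downs the last tilt of about 7 degrees settled when I opened the fingers.
- The tool drifted to about 17 degrees off vertical by the end.

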